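# Prise open the toggle box and tip the toggles in

### The arm

A 6-joint arm with a two-finger parallel gripper is mounted at the origin on the work surface. World frame = base frame: x ahead of the robot, y to its left, z up, the work surface at z = 0. Lengths are in mm, angles in rad, forces in N, time in s.
With the tool pointing down it reaches from about 350 to 875 mm from the base axis. Payload 4.2 kg.
Tool frame: the origin (TCP) lies between the finger pads; the fingertips stand 11 mm ahead of it and the grasp point (between the pads) lies 8 mm behind it; x points along the fingers, y is the direction in which the jaws open and shut, and the axes are right-handed (so a half turn about x gives the same grasp; the last joint's range is limited). The gripper opens to 87 mm and grips with 3 to 60 N. Pads are 19 mm wide; open, the fingers measure 117 mm over their backs; the gripper's body (75 mm by 190 mm) begins 51 mm behind the grasp point.
Start: joints at [-1.047, 0.385, 0.008, 0, -1.194, -0.259], TCP at [163.589, -603.19, 233.55] pointing down, gripper open.
Joint ranges: [-3.14, 3.14], [-1.21, 2.06], [-1.07, 1.41], [-3.16, 2.05], [-2.99, -0.16], [-3.1, 3.1]. Speed limits (rad/s): [2.79, 2.79, 3.14, 3.14, 3.14, 3.14].

### API

Orientations are given as a rotation vector (axis times angle).
In Python, from station import monitor, vision, ctrl gives the robot as it stands.
- The arm moves only by the tool step_arm, never from a script. Its argument "plan" is a list of rows, each a list of 3 entries, a list of its own where there are three numbers: the shift along the tool's x, y, z as a fraction of full scale, then the turn about the tool's x as a fraction of full scale, then the closure, from 0 (fully open) to 1 (shut). A call has 1 to 5 rows; each row shifts and turns the commanded pose from where the row before left it, along the tool's axes as they then stand; what a row does not reach is not made up. Full scale, the value 1, is 250 mm for a shift and 4 degrees for a turn. A row lasts 1/8 s, in which the tool goes at most 62.5 mm and 10.7 degrees, less where a joint would pass 70% of its speed; a pose out of reach is approached as far as the arm can. A call with a number of a shift or a turn outside -1 to 1 is refused whole. A call with a gripper value outside its range is refused whole. The fingers move at their own pace and stop on an object; the grip force is fixed at half the most. Time passes only in rows, so rows that do not move let the fingers close. It gives the time, the measured TCP pose, the force and the opening at its end, in the units of the state.
- monitor.state(): the state, without advancing time (a new reading comes with each control period).
- vision.snapshot(name): name is "scene" or "top"; returns the picture (384x512x3 uint8, red, green, blue); there is no depth.
- vision.calibration(name): a dict with "camera_matrix" (3x3 intrinsics, pixels), "D" ([k1, k2, p1, p2, k3] as OpenCV has them; the pictures are not rectified), "rvec" (rotation vector, rad) and "tvec" (3), from world to camera coordinates, as OpenCV has them. Camera axes: x right, y down, z forward; pixel columns grow to the right and rows downward; lengths in mm; the calibration is good to about 2 mm. A picture is of the moment at which its call begins. calibration takes no time and is no camera call.
- ctrl.sign_off(): hands the job in, once; it reports no verdict.
The state is a dict: "clock": time; "joint_pos": joint angles; "qvel": joint speeds; "effort": joint torques, N m; "tool_pos": TCP position; "eef_rot": TCP orientation; "ft_force": force on the tool from outside, world axes, zero at the start; "wrist_torque": the same for the moment, N m; "grip_width": finger opening in mm.
Only numpy, scipy, OpenCV 4.12 (cv2) and the standard library are available. Lean on these libraries where they do the work, as an engineer would, in place of code of your own. Each camera call takes 0.05 s, during which the arm holds its last target.

### The job

Lever up the lid of the sloping wooden toggle box with the thin-bladed knife, swing it open with the blade until it stands up by itself, and lay the knife on the bench. Then take the little scoop by its handle and tip its three wooden toggles into the box, and stand the empty scoop back on the bench. Keep your fingers off the lid and the toggles, and leave the brush, bottle, reel and potted plant alone.

Things in the scene. Friction and masses are not known exactly. Their poses are not given: they have to be found in the camera images.
- blade: knife: dark wooden handle 100 long, 18 wide, 24 high, with a thin steel blade 22 wide, 2 thick that sticks 70 out of its front end. Lies flat on the bench. Origin: underside of the handle, 30 behind its front end (the place to grip); x points to the blade's tip, z up. The tip is 100 from the origin along x, the blade's mid-plane 12 above the underside.
- lid (a joint): hinge of the box's lid, rad: 0 closed (lid then slopes 22 degrees, low free edge to the robot's right, hinge on its high left edge), up to 1.9. It may start up to 0.04 open. Stiff enough to stay where it is left; about 1.5 N at the edge moves it.
- lid_panel: the lid: wooden board 119 deep, 150 wide, 5 thick. Origin: on the hinge line (the box's high edge, to the robot's left), middle of its width, at the lid's underside; x points from the free edge to the hinge (at joint 0 that is roughly to the robot's left and 22 degrees upward), y along the hinge, z out of the lid's top face. The free edge is at x = -119.
- lid_edge (a point): middle of the lid's free (low, right-hand) edge, on its underside; about 107 above the bench when closed. Here the front wall of the box stops 7 below the lid, leaving a slot 138 wide for the blade; the lid overhangs that wall's outer face by 4. Moves with the lid.
- bin: the box: open plywood tray 115 deep (x), 150 wide (y), walls 6 thick and 49 high (42 at the front), fixed on a stand that tilts it 22 degrees with its front (the slot side, to the robot's right) low. Origin: centre of its outer underside, 81 above the bench; x points to the robot's left and up the slope, z out of its mouth. Inner floor at z = 6, rim at z = 49.
- scoop: aluminium scoop standing on the bench: pan 85 long, 75 wide, floor 3 thick, side walls 21, back wall 45 high, front (+x) edge open. Level wooden handle 16 wide, 14 high, runs back from the back wall, x = -42 to -142, its centre 40 above the underside. Origin: centre of the pan's underside; x to the open lip, z up. About 130 g; toggles slide on it from 20 to 28 degrees of slope.
- toggle0: dark wooden toggle 1 of 3, a bar 34 long (x), 14 wide, 13 high with a light groove, lying in the scoop at the start. Origin: centre of its underside.
- toggle1: dark wooden toggle 2 of 3, a bar 34 long (x), 14 wide, 13 high with a light groove, lying in the scoop at the start. Origin: centre of its underside.
- toggle2: dark wooden toggle 3 of 3, a bar 34 long (x), 14 wide, 13 high with a light groove, lying in the scoop at the start. Origin: centre of its underside.
- brush: bystander: grey brush 170 x 30 x 28 lying on the bench, bristles down. Origin: centre of its underside.
- bottle: bystander: clear bottle with a white cap, diameter 56, 150 high. Origin: centre of its foot.
- reel: bystander: white reel, diameter 44, 50 high, standing. Origin: centre of its foot.
- pot: bystander: small terracotta pot with a succulent, diameter 72, 60 high (leaves to 100). Origin: centre of its foot.

How it is judged (in metres and radians):
On the way, in this order (a step that is already met when the one before it is completed fails the run):
1. The knife's blade is under the lid and has levered it up by more than 0.25 rad (value of joint lid above 0.25 rad and contact force between blade and lid_panel above 0.1 N), for 0.1 s.
2. The lid stands open by more than 1.3 rad and the knife lies flat on the bench, let go (value of joint lid above 1.3 rad and height (world z) of blade below 0.03 m and angle between blade's own x axis and vertical between 1.4 and 1.74 rad and contact force between the fingers and blade below 0.1 N), for 0.2 s.
3. All three toggles are in the box, tipped out of the scoop (x of toggle0 in the frame of bin between -0.056 and 0.056 m and y of toggle0 in the frame of bin between -0.074 and 0.074 m and z of toggle0 in the frame of bin between -0.002 and 0.042 m and x of toggle1 in the frame of bin between -0.056 and 0.056 m and y of toggle1 in the frame of bin between -0.074 and 0.074 m and z of toggle1 in the frame of bin between -0.002 and 0.042 m and x of toggle2 in the frame of bin between -0.056 and 0.056 m and y of toggle2 in the frame of bin between -0.074 and 0.074 m and z of toggle2 in the frame of bin between -0.002 and 0.042 m), for 0.2 s.
At the end, for the whole second after the job is handed in: The lid stays open by more than 1.3 rad (75 degrees) by itself; all three toggles lie at rest inside the box, below its rim; the knife lies flat on the bench and the empty scoop stands level on the bench (within 6 degrees), both released and at rest (all of step 2 and all of step 3 and velocity of joint lid below 0.05 rad/s and linear speed of each of toggle0, toggle1, toggle2, blade, scoop below 0.02 m/s and height (world z) of scoop below 0.008 m and angle between scoop's own z axis and vertical below 0.1 rad); the robot touches nothing.
It fails at once if The fingers touch the lid (more than 1 N): it is to be opened with the blade only (contact force between the fingers and lid_panel above 1 N).
It fails at once if The fingers touch a toggle (more than 0.5 N): they are to be tipped from the scoop (contact force between the fingers and toggle0 above 0.5 N or contact force between the fingers and toggle1 above 0.5 N or contact force between the fingers and toggle2 above 0.5 N).
It fails at once if The brush, bottle, reel or potted plant is moved by more than 30 mm or tipped by more than 0.3 rad (distance of any of brush, bottle, reel, pot from where it was at the start of the episode above 0.03 m or angle between any of brush, bottle, reel, pot's own z axis and vertical above 0.3 rad).
It also fails if it takes over 72 s, if anything falls off the work surface, if the arm or the gripper's body presses on something with over 40 N, if the wrist force passes 120 N, or if a joint passes its speed limit or range.

## Working session

There is one attempt and no reset: what is moved stays moved. The work goes in short steps, Python scripts to look and compute and a tool call to move; the robot and the scene stay as the last step left them, time stands still between calls to the robot, and variables do not carry over. Pictures are saved under pics/ and viewed, and the job is handed in when it is done.

Besides the shell and the picture viewer there is one more tool, called as name([rows], argument=value, ...), one row to a line, values as JSON. step_arm: Moves the arm, as the interface text tells. Shift numbers are shares of 250 mm and turn numbers shares of 4 degrees, none past 1 either way. Its arguments: {"type":"object","properties":{"plan":{"type":"array"}},"required":["plan"]}

```bash
mkdir -p pics; ls; cat > h.py <<'E'
import numpy as np,cv2
from station import monitor,vision,ctrl
def snap(n,f,scale=1):
    im=vision.snapshot(n); b=cv2.cvtColor(im,cv2.COLOR_RGB2BGR); cv2.imwrite('pics/%s.png'%f,b); return b
def cam(n):
    c=vision.calibration(n); return [np.array(c[k],float) for k in("camera_matrix","D","rvec","tvec")]
def ray(n,uv):
    K,D,r,t=cam(n); p=cv2.undistortPoints(np.array(uv,float).reshape(-1,1,2),K,D).reshape(-1,2)
    R=cv2.Rodrigues(r)[0]; d=np.c_[p,np.ones(len(p))]@R; return (-R.T@t.ravel()),d
def onz(n,uv,z):
    o,d=ray(n,uv); return o+d*((z-o[2])/d[:,2])[:,None]
def tri(uvs,uvt):
    o1,d1=ray('scene',uvs);o2,d2=ray('top',uvt);out=[]
    for a,b in zip(d1,d2):
        A=np.c_[a,-b];s=np.linalg.lstsq(A,o2-o1,rcond=None)[0];p,q=o1+a*s[0],o2+b*s[1];out.append(np.r_[(p+q)/2,np.linalg.norm(p-q)])
    return np.array(out)
def proj(n,P):
    K,D,r,t=cam(n); return cv2.projectPoints(np.array(P,float).reshape(-1,1,3),r,t,K,D)[0].reshape(-1,2)
E
python3 - <<'E'
from h import *
snap('scene','s0');snap('top','t0')
for n in('scene','top'):
    K,D,r,t=cam(n);print(n,K.ravel().round(1),D,-cv2.Rodrigues(r)[0].T@t.ravel())
s=monitor.state();print(s)
E
```

```text
pics
scene [350.    0.  254.3   0.  350.  189.4   0.    0.    1. ] [-0.0111506  0.         0.         0.         0.       ] [1116.55218303  -61.37101025  861.48162908]
top [397.9   0.  255.5   0.  397.9 192.5   0.    0.    1. ] [-0.11035581  0.          0.          0.          0.        ] [ 372.10853288  -23.99174717 1151.07644813]
{'clock': 0.1, 'joint_pos': array([-1.04742627e+00,  3.85489180e-01,  6.75175510e-03, -4.70826346e-04,
       -1.19400321e+00, -2.58611403e-01]), 'qvel': array([ 0.00074684, -0.00171409,  0.00250288,  0.00197029, -0.00178624,
        0.00065104]), 'effort': array([ 2.05044489e-04, -3.91689205e+01,  1.87936056e+01,  4.23190936e+00,
        1.34950850e-02, -7.52185974e-05]), 'tool_pos': array([ 163.44089964, -602.70535253,  232.55370642]), 'eef_rot': array([-0.20615802,  1.56113544,  0.20925115]), 'ft_force': array([ 0.66511056, -0.64244051, -0.14859583]), 'wrist_torque': array([-0.02023025,  0.0032004 ,  0.00132877]), 'grip_width': 86.74717871524585}
```

```bash
python3 -c "
import cv2
for n in('s0','t0'):
    b=cv2.imread('pics/%s.png'%n);cv2.imwrite('pics/%s_b.png'%n,cv2.resize(b,(800,600),interpolation=cv2.INTER_CUBIC))"
```

```text
(no output)
```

View pics/s0_b.png

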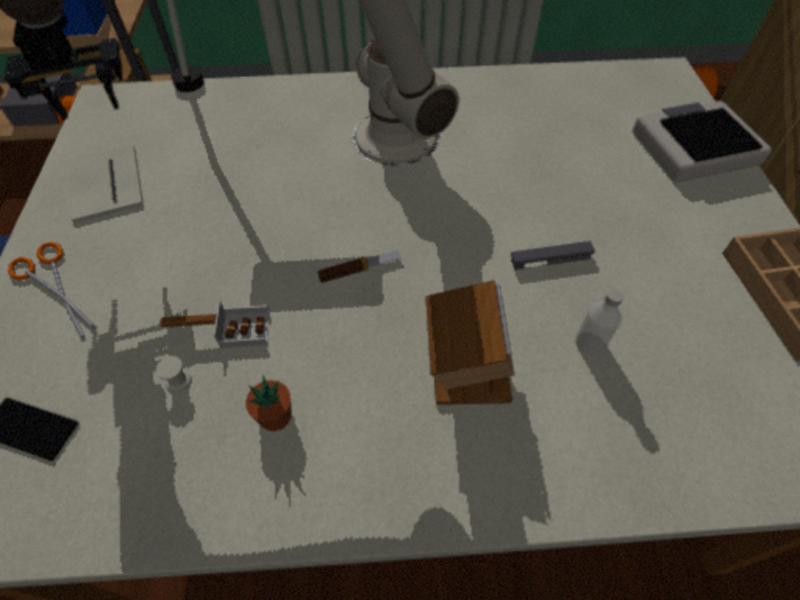

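View pics/t0_b.png

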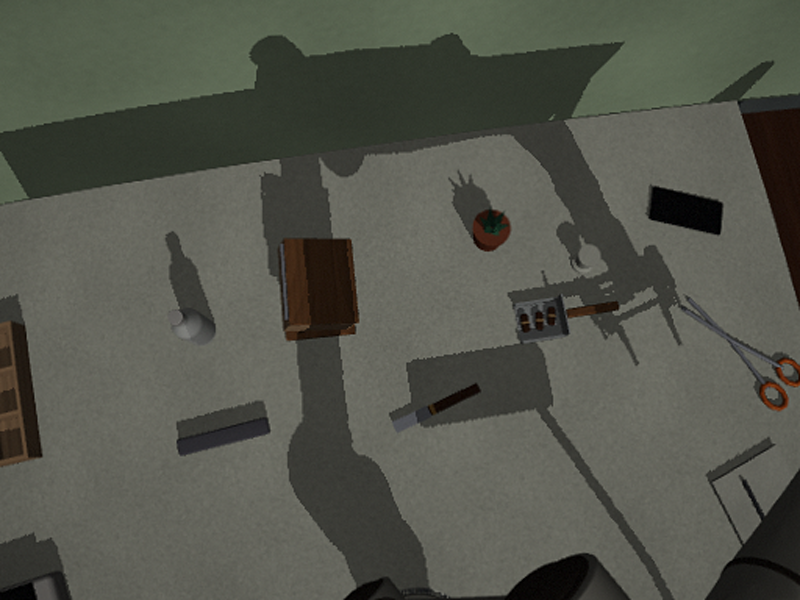

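```bash
python3 -c "
import cv2
def crop(n,x0,y0,w,h,s,o):
    b=cv2.imread('pics/%s.png'%n)[y0:y0+h,x0:x0+w];b=cv2.convertScaleAbs(b,alpha=1.6,beta=10);b=cv2.resize(b,None,fx=s,fy=s,interpolation=cv2.INTER_NEAREST)
    for x in range(0,w,10): cv2.putText(b,str(x0+x),(x*s,8),0,.3,(0,255,255),1);cv2.line(b,(x*s,10),(x*s,14),(0,255,255),1)
    for y in range(0,h,10): cv2.putText(b,str(y0+y),(0,y*s+4),0,.3,(0,255,255),1)
    cv2.imwrite('pics/%s.png'%o,b)
crop('s0',95,150,165,70,4,'c1')
crop('s0',260,170,80,95,6,'c2')
crop('t0',240,180,165,100,4,'c3')
crop('t0',170,145,70,80,7,'c4')
"
```

```text
(no output)
```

View pics/c1.png

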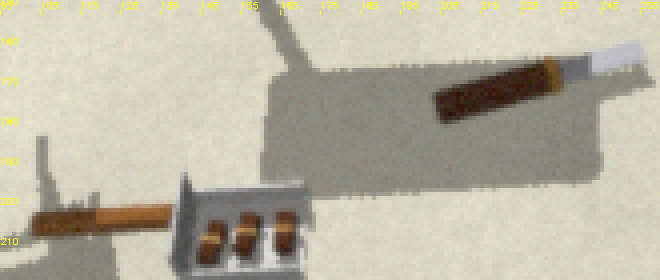

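View pics/c2.png

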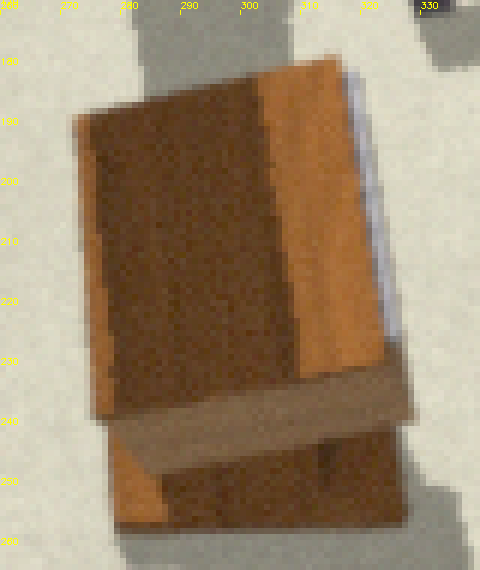

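View pics/c3.png

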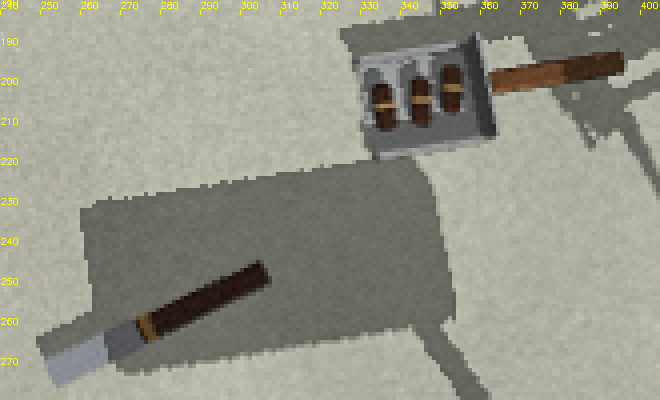

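View pics/c4.png

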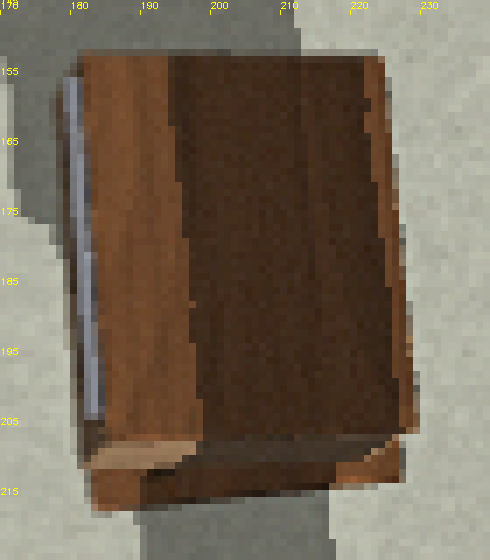

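```bash
python3 - <<'E'
from h import *
np.set_printoptions(precision=1,suppress=True)
p=lambda x,y,ox,oy,s:(ox+x/s-.5,oy+y/s-.5)
T=lambda x,y:p(x,y,240,180,4)
kn=[T(263,272),T(139,331)]
print('knife rear, front (z24)',onz('top',kn,24)); print('tip',onz('top',[T(40,347),T(56,387)],13))
S=lambda x,y:p(x,y,95,150,4)
print('knife scene rear mid,front mid',onz('scene',[S(438,107),S(556,73)],22),'tip',onz('scene',[S(640,42),S(646,60)],13))
print('scoop handle end, start z47 top',onz('top',[T(623,62),T(495,83)],46))
print('scoop handle scene',onz('scene',[S(32,223),S(172,215)],47))
print('pan side wall tops lip, top cam z21',onz('top',[T(357,62),T(374,160)],21))
print('back wall top z45',onz('top',[T(476,33),T(494,133)],45))
B=lambda x,y:p(x,y,170,145,7)
C=lambda x,y:p(x,y,260,170,6)
print('lid edge z112 top',onz('top',[B(383,55),B(419,434)],111),'scene',onz('scene',[C(76,117),C(93,418)],110))
print(tri([C(76,117),C(93,418)],[B(383,55),B(419,434)]))
print('lid hinge ends tri near/far')
print(tri([C(342,57),C(410,380)],[B(82,52),B(85,445)]))
s=cv2.Rodrigues(monitor.state()['eef_rot'])[0];print(s)
E
```

```text
knife rear, front (z24) [[ 439.6 -176.3   24. ]
 [ 412.4  -83.    24. ]]
tip [[412.3 -12.7  13. ]
 [383.  -19.7  13. ]]
knife scene rear mid,front mid [[ 447.1 -177.9   22. ]
 [ 420.   -86.9   22. ]] tip [[385.4 -19.3  13. ]
 [404.4 -15.8  13. ]]
scoop handle end, start z47 top [[ 545.2 -457.4   46. ]
 [ 544.5 -361.4   46. ]]
scoop handle scene [[ 550.  -456.9   47. ]
 [ 550.2 -359.3   47. ]]
pan side wall tops lip, top cam z21 [[ 579.2 -271.4   21. ]
 [ 506.4 -270.    21. ]]
back wall top z45 [[ 582.6 -355.6   45. ]
 [ 509.3 -353.4   45. ]]
lid edge z112 top [[723.7   9.3 111. ]
 [572.1  16.  111. ]] scene [[573.5  15.9 110. ]
 [722.6   8.4 110. ]]
[[676.    3.1 251.7   3.4]
 [612.7  26.  -99.5   3.8]]
lid hinge ends tri near/far
[[680.6  96.9 284.6   8.8]
 [623.4 176.5 -59.7  13.3]]
[[-0.  -0.3  1. ]
 [ 0.   1.   0.3]
 [-1.   0.  -0. ]]
```

step_arm([
  [[0,0.16,0.15],-1,0],
  [[0,0.16,0.15],0,0],
  [[0,0.16,0.15],0,0],
])

```text
clock: 0.48
tool_pos: [234.1, -453.0, 232.9]
eef_rot: [-0.261, 1.555, 0.263]
ft_force: [0.6, -0.1, -0.1]
grip_width: 87.2
```

```bash
cat >> h.py <<'E'
def pose():
    s=monitor.state();R=cv2.Rodrigues(s['eef_rot'])[0]
    return s,s['tool_pos'],R
def goal(x,y,z,yawz):
    """rows needed: turn first count, and shift (in tool axes at yaw of goal, and current)"""
    s,p,R=pose(); d=np.array([x,y,z])-p
    cur=np.degrees(np.arctan2(R[1,2],R[0,2])); t=(cur-yawz+180)%360-180
    a=np.radians(yawz);G=np.c_[[0,0,-1],[-np.sin(a),np.cos(a),0],[np.cos(a),np.sin(a),0]]
    # right-handed: y = z x x
    G[:,1]=np.cross(G[:,2],G[:,0])
    print('t',round(s['clock'],2),'pos',p.round(1),'yawz',round(cur,2),'tilt',np.degrees(np.arccos(-R[2,0])).round(2),'F',s['ft_force'].round(1),'w',round(s['grip_width'],1),'j',s['joint_pos'].round(2))
    print(' turn rows(4deg)',round(t/4,2),' shift/250 in current axes',(R.T@d/250).round(3),' in goal axes',(G.T@d/250).round(3))
E
python3 -c "
from h import *
goal(425,-113.5,60,105.9)"
```

```text
t 0.47 pos [ 234.1 -453.   232.9] yawz 19.13 tilt 0.06 F [ 0.6 -0.1 -0.1] w 87.2 j [-0.78  0.19 -0.27 -0.   -1.11 -0.46]
 turn rows(4deg) -21.69  shift/250 in current axes [0.692 1.032 1.167]  in goal axes [ 0.692 -1.106  1.097]
```

step_arm([
  [[0.03,0.147,0.167],0,0],
  [[0.03,0.147,0.167],0,0],
  [[0.03,0.147,0.167],0,0],
  [[0.03,0.147,0.167],0,0],
  [[0.03,0.147,0.167],0,0],
])

```text
clock: 1.1
tool_pos: [371.1, -210.7, 195.8]
eef_rot: [-0.263, 1.555, 0.263]
ft_force: [1.9, -0.2, -0.5]
grip_width: 86.9
```

step_arm([
  [[0.03,0.147,0.167],0,0],
  [[0.03,0.147,0.167],-1,0],
  [[0.03,0,0],-1,0],
  [[0.03,0,0],-1,0],
  [[0.03,0,0],-1,0],
])

```text
clock: 1.72
tool_pos: [425.2, -115.3, 158.0]
eef_rot: [-0.483, 1.517, 0.483]
ft_force: [0.3, -0.5, 0.4]
grip_width: 86.9
```

step_arm([
  [[0.03,0,0],-1,0],
  [[0.03,0,0],-1,0],
  [[0.03,0,0],-1,0],
  [[0.03,0,0],-1,0],
  [[0.03,0,0],-1,0],
])

```text
clock: 2.35
tool_pos: [425.1, -115.6, 120.6]
eef_rot: [-0.752, 1.437, 0.753]
ft_force: [-0.5, -0.2, 0.4]
grip_width: 86.9
```

step_arm([
  [[0.02,0,0],-1,0.3],
  [[0.02,0,0],-1,0.3],
  [[0.02,0,0],-1,0.3],
  [[0.02,0,0],-1,0.3],
  [[0.02,0,0],-1,0.3],
])

```text
clock: 2.98
tool_pos: [425.2, -115.6, 95.7]
eef_rot: [-1.018, 1.32, 1.019]
ft_force: [-0.3, -0.2, 0.6]
grip_width: 61.2
```

step_arm([
  [[0,0,0],-1,0.3],
  [[0,0,0],-1,0.3],
  [[0,0,0],-1,0.3],
  [[0,0,0],-1,0.3],
  [[0,0,0],-1,0.3],
])

```text
clock: 3.6
tool_pos: [425.2, -115.6, 95.8]
eef_rot: [-1.277, 1.164, 1.277]
ft_force: [0.2, 0.0, -0.4]
grip_width: 60.4
```

```bash
python3 -c "
from h import *
goal(425,-113.5,14,105.9)
C=lambda x,y:(260+x/6-.5,170+y/6-.5)
B=lambda x,y:(170+x/7-.5,145+y/7-.5)
np.set_printoptions(precision=1,suppress=True)
print(tri([C(76,117),C(93,418)],[B(419,434),B(383,55)]))
print(tri([C(342,57),C(410,365)],[B(85,440),B(82,52)]))
snap('top','t1');snap('scene','s1')"
```

```text
t 3.6 pos [ 425.2 -115.6   95.8] yawz 95.3 tilt 0.04 F [ 0.2  0.  -0.4] w 60.4 j [ 0.11  0.24 -0.62 -0.   -0.72 -0.01]
 turn rows(4deg) -2.65  shift/250 in current axes [ 0.327 -0.     0.008]  in goal axes [ 0.327 -0.002  0.008]
[[572.5  16.1 108.6   0. ]
 [723.4   8.8 111.6   1. ]]
[[579.9 131.9 151.3   7.9]
 [729.8 124.6 150.9   7.9]]
```

View pics/s1.png

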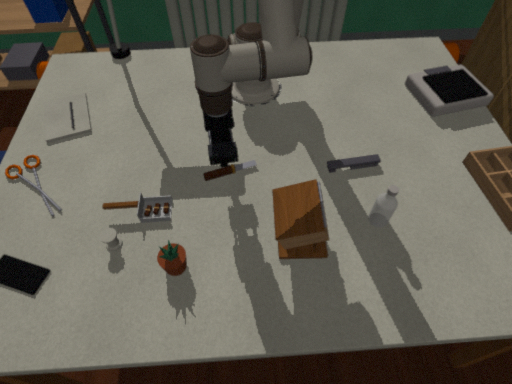

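step_arm([
  [[0.08,0,0.008],-1,0.4],
  [[0.08,0,0],-1,0.4],
  [[0.08,0,0],-0.65,0.4],
  [[0.06,0,0],0,0.4],
  [[0.027,0,0],0,0.4],
])

```text
clock: 4.32
tool_pos: [424.8, -113.7, 13.5]
eef_rot: [-1.407, 1.068, 1.41]
ft_force: [0.8, 0.4, 1.0]
grip_width: 52.3
```

step_arm([
  [[0,0,0],0,0.4],
  [[0,0,0],0,1],
  [[0,0,0],0,1],
  [[0,0,0],0,1],
  [[0,0,0],0,1],
])

```text
clock: 4.95
tool_pos: [425.1, -113.6, 14.5]
eef_rot: [-1.409, 1.066, 1.409]
ft_force: [-0.9, -0.2, -0.5]
grip_width: 20.0
```

step_arm([
  [[0,0,0],0,1],
  [[-0.04,0,0],0,1],
  [[-0.08,0,0],0,1],
  [[-0.1,0,0],0,1],
  [[-0.1,0,0],0,1],
])

```text
clock: 5.58
tool_pos: [425.3, -113.6, 95.6]
eef_rot: [-1.409, 1.066, 1.409]
ft_force: [0.6, -0.1, -0.4]
grip_width: 17.9
```

```bash
python3 -c "
from h import *
goal(650,-120,105,87.3)
b=snap('top','t2');b2=snap('scene','s2')
cv2.imwrite('pics/c5.png',cv2.resize(b[150:330,170:340],None,fx=4,fy=4,interpolation=cv2.INTER_NEAREST)[:600])
cv2.imwrite('pics/c6.png',cv2.resize(b2[100:220,180:340],None,fx=5,fy=5,interpolation=cv2.INTER_NEAREST)[:600])
"
```

```text
t 5.58 pos [ 425.3 -113.6   95.6] yawz 105.77 tilt 0.03 F [ 0.6 -0.1 -0.4] w 17.9 j [ 0.11  0.24 -0.62 -0.   -0.71  0.16]
 turn rows(4deg) 4.62  shift/250 in current axes [-0.037 -0.858 -0.269]  in goal axes [-0.038 -0.899  0.017]
```

View pics/c5.png

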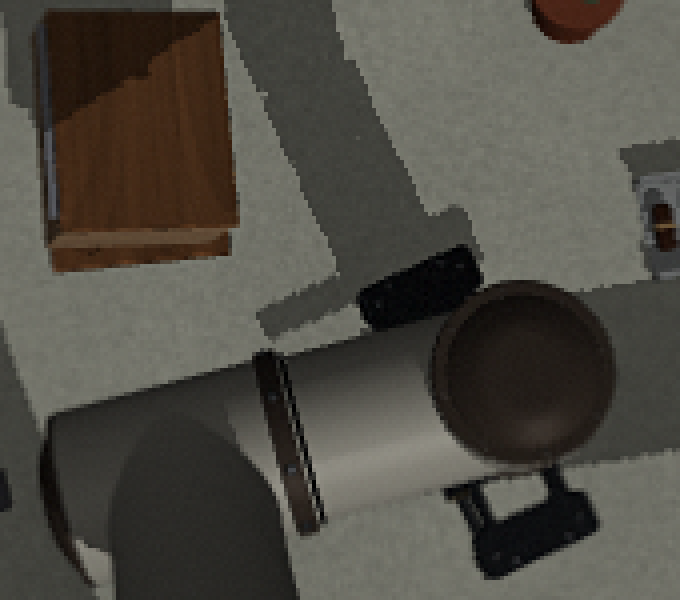

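View pics/c6.png

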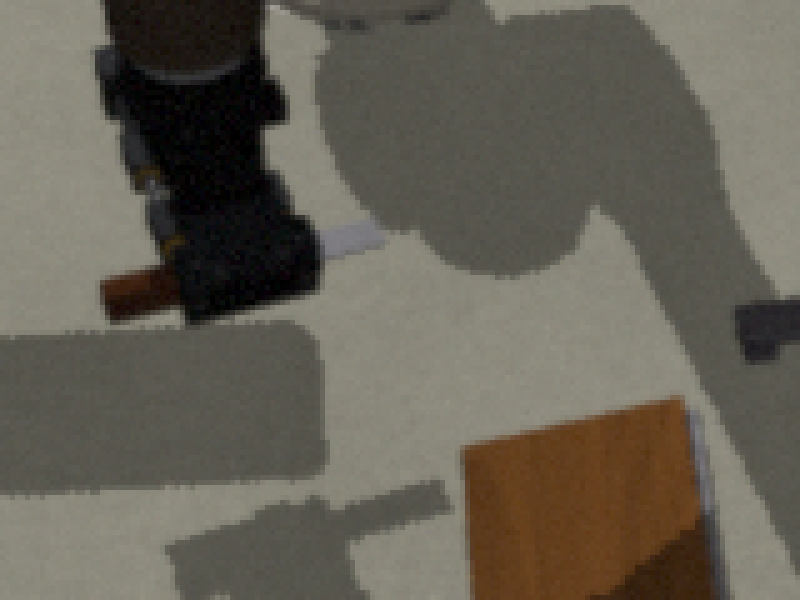

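step_arm([
  [[0,0,0],1,1],
  [[0,0,0],1,1],
  [[0,0,0],1,1],
  [[0,0,0],1,1],
  [[0,0,0],0.65,1],
])

```text
clock: 6.3
tool_pos: [424.8, -113.6, 93.8]
eef_rot: [-1.171, 1.234, 1.172]
ft_force: [-0.4, 0.8, 0.0]
grip_width: 17.9
```

step_arm([
  [[-0.02,-0.2,0],0,1],
  [[-0.02,-0.2,0],0,1],
  [[0,-0.2,0],0,1],
  [[0,-0.2,0],0,1],
  [[0,-0.064,0],0,1],
])

```text
clock: 6.92
tool_pos: [643.1, -124.3, 102.7]
eef_rot: [-1.172, 1.233, 1.173]
ft_force: [-0.8, 0.4, -0.9]
grip_width: 17.5
```

```bash
python3 -c "
from h import *
goal(643.1,-79.9,106.5,87.2)
b=snap('top','t3');b2=snap('scene','s3')
cv2.imwrite('pics/c7.png',cv2.resize(b[140:240,170:270],None,fx=6,fy=6,interpolation=cv2.INTER_NEAREST)[:600])
cv2.imwrite('pics/c8.png',cv2.resize(b2[160:260,210:340],None,fx=6,fy=6,interpolation=cv2.INTER_NEAREST)[:600])
"
```

```text
t 6.92 pos [ 643.1 -124.3  102.7] yawz 87.16 tilt 0.03 F [-0.8  0.4 -0.9] w 17.5 j [ 0.06  0.54 -0.08 -0.   -0.95 -0.1 ]
 turn rows(4deg) -0.01  shift/250 in current axes [-0.015  0.009  0.178]  in goal axes [-0.015  0.009  0.178]
```

View pics/c7.png

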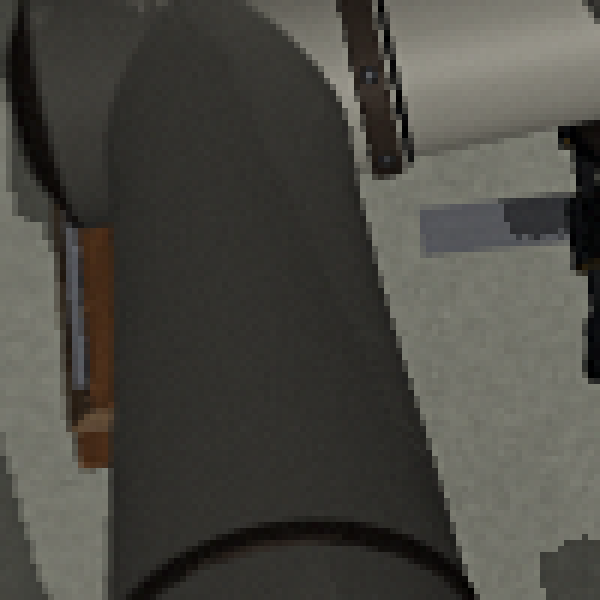

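View pics/c8.png

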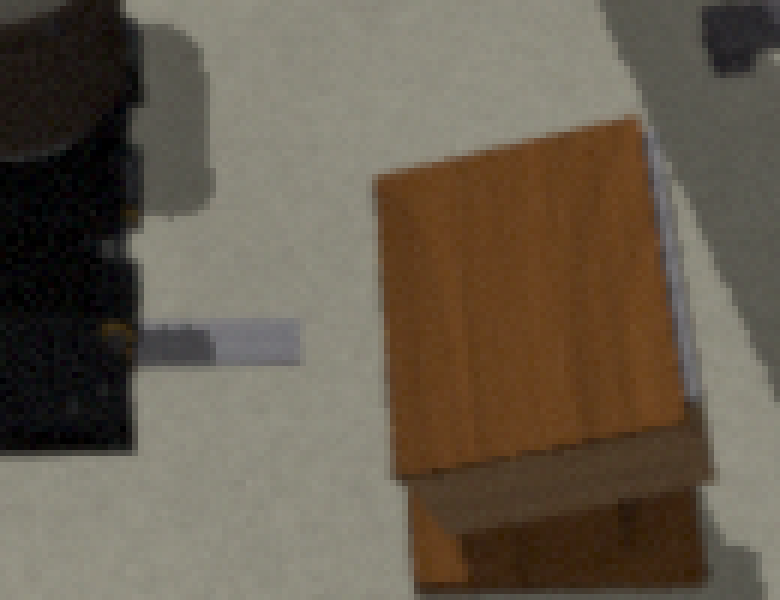

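```bash
python3 -c "
from h import *
print(tri([(210+300/6-.5,160+342/6-.5)],[(170+420/6-.5,140+230/6-.5)]))
print(onz('scene',[(210+300/6-.5,160+342/6-.5)],100),onz('top',[(170+420/6-.5,140+230/6-.5)],100))
print(proj('top',[[648,-24,100]]),proj('scene',[[648,-24,100]]))
"
```

```text
[[649.16396654 -22.63848726  98.21945706   1.51094116]]
[[650.22078878 -23.48194447 100.        ]] [[648.73973239 -21.88777788 100.        ]]
[[240.30462247 177.979151  ]] [[259.23235143 215.76980499]]
```

View pics/s3.png

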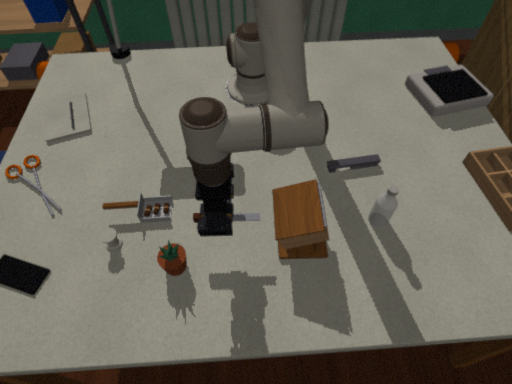

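```bash
python3 -c "
from h import *
print(tri([(318,125),(205,112)],[(175,160),(300,170)]))
b=cv2.imread('pics/t3.png');cv2.imwrite('pics/t3b.png',b)
"
```

```text
[[ 628.44642857   95.39562856  388.09913384   10.35998568]
 [ 571.12323609 -136.3750976   385.53289572   15.60125512]]
```

View pics/t3b.png

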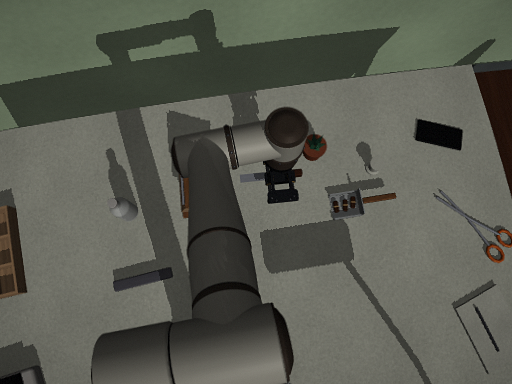

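step_arm([
  [[-0.013,0,0.05],0,1],
  [[0,0,0.05],0,1],
  [[0,0,0.04],0,1],
  [[0,0,0.03],0,1],
  [[0,0,0],0,1],
])

```text
clock: 7.65
tool_pos: [643.1, -81.0, 107.7]
eef_rot: [-1.174, 1.231, 1.173]
ft_force: [-0.3, -0.0, -0.5]
grip_width: 17.5
```

```bash
python3 -c "
from h import *
goal(643.1,-79.9,106.5,87.2)
b2=snap('scene','s4')
cv2.imwrite('pics/c9.png',cv2.resize(b2[160:260,210:340],None,fx=6,fy=6,interpolation=cv2.INTER_NEAREST)[:600])
"
```

```text
t 7.65 pos [643.1 -81.  107.7] yawz 87.24 tilt 0.01 F [-0.3 -0.  -0.5] w 17.5 j [ 0.12  0.53 -0.09 -0.   -0.95 -0.17]
 turn rows(4deg) 0.01  shift/250 in current axes [0.005 0.    0.005]  in goal axes [0.005 0.    0.005]
```

View pics/c9.png

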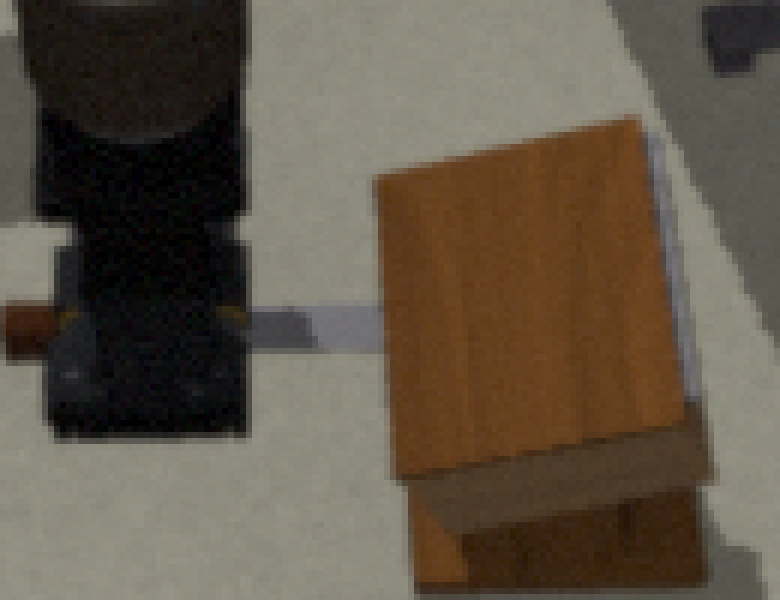

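step_arm([
  [[-0.015,0,0.008],0,1],
  [[-0.015,0,0.008],0,1],
  [[-0.015,0,0.004],0,1],
  [[-0.015,0,0],0,1],
  [[0,0,0],0,1],
])

```text
clock: 8.32
tool_pos: [643.6, -76.8, 123.1]
eef_rot: [-1.173, 1.231, 1.172]
ft_force: [-0.6, 0.4, -0.5]
grip_width: 18.0
```

```bash
python3 -c "
from h import *
goal(643.1,-79.9,106.5,87.2)
b2=snap('scene','s5')
cv2.imwrite('pics/c10.png',cv2.resize(b2[160:260,210:340],None,fx=6,fy=6,interpolation=cv2.INTER_NEAREST)[:600])
"
```

```text
t 8.32 pos [643.6 -76.8 123.1] yawz 87.17 tilt 0.06 F [-0.6  0.4 -0.5] w 18.0 j [ 0.13  0.51 -0.08 -0.   -0.98 -0.18]
 turn rows(4deg) -0.01  shift/250 in current axes [ 0.066  0.001 -0.012]  in goal axes [ 0.066  0.001 -0.012]
```

View pics/c10.png

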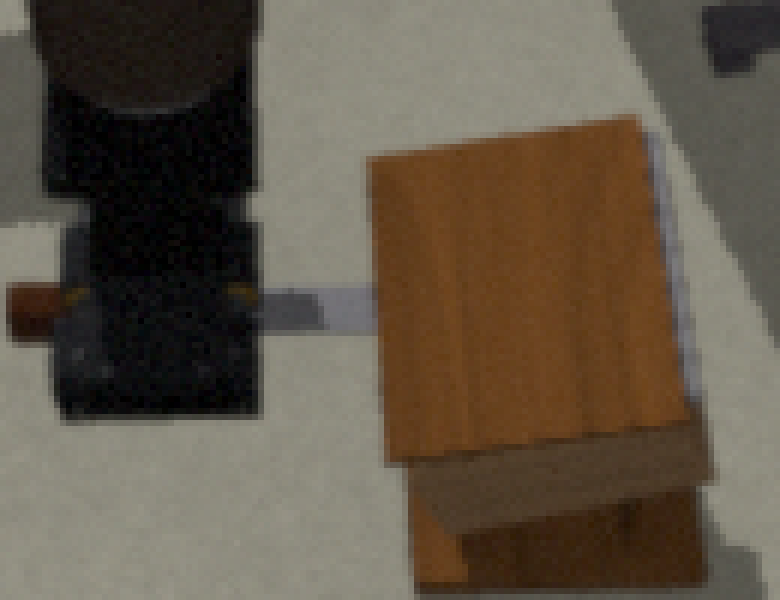

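step_arm([
  [[-0.03,0,-0.002],0,1],
  [[-0.03,0,-0.002],0,1],
  [[-0.03,0,-0.002],0,1],
  [[-0.03,0,-0.002],0,1],
  [[-0.027,0,0.001],0,1],
])

```text
clock: 9.0
tool_pos: [643.3, -78.4, 159.9]
eef_rot: [-1.173, 1.232, 1.173]
ft_force: [-0.5, -0.2, -2.9]
grip_width: 18.0
```

step_arm([
  [[-0.027,0,0.001],0,1],
  [[-0.027,0,0.001],0,1],
  [[-0.027,0,0.001],0,1],
  [[0,0,0],0,1],
])

```text
clock: 9.5
tool_pos: [643.7, -77.9, 180.5]
eef_rot: [-1.174, 1.231, 1.172]
ft_force: [-0.2, -0.3, 0.4]
grip_width: 17.8
```

```bash
python3 -c "
from h import *
goal(643.1,-78.4,180.3,87.2)
b2=snap('scene','s6')
cv2.imwrite('pics/c11.png',cv2.resize(b2[120:260,210:340],None,fx=4,fy=4,interpolation=cv2.INTER_NEAREST)[:600])
"
```

```text
t 9.5 pos [643.7 -77.9 180.5] yawz 87.18 tilt 0.09 F [-0.2 -0.3  0.4] w 17.8 j [ 0.13  0.46 -0.01  0.   -1.1  -0.18]
 turn rows(4deg) -0.01  shift/250 in current axes [ 0.001  0.002 -0.002]  in goal axes [ 0.001  0.002 -0.002]
```

View pics/c11.png

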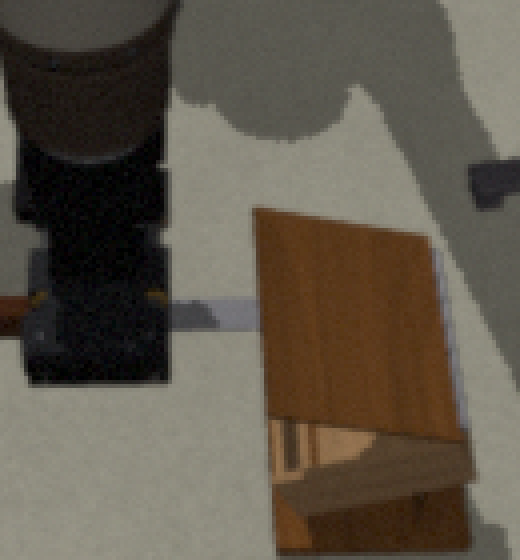

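step_arm([
  [[-0.025,0,0.008],0,1],
  [[-0.025,0,0.01],0,1],
  [[-0.025,0,0.01],0,1],
  [[-0.025,0,0.012],0,1],
  [[-0.022,0,0.017],0,1],
])

```text
clock: 10.18
tool_pos: [644.0, -63.6, 210.7]
eef_rot: [-1.173, 1.232, 1.172]
ft_force: [-0.3, -1.0, -2.1]
grip_width: 17.6
```

step_arm([
  [[-0.022,0,0.017],0,1],
  [[-0.022,0,0.017],0,1],
  [[-0.022,0,0.017],0,1],
  [[-0.0165,0,0.022],0,1],
  [[-0.0165,0,0.022],0,1],
])

```text
clock: 10.8
tool_pos: [645.2, -39.6, 235.3]
eef_rot: [-1.173, 1.232, 1.173]
ft_force: [0.4, -1.6, -0.5]
grip_width: 17.8
```

step_arm([
  [[-0.0165,0,0.022],0,1],
  [[-0.0165,0,0.022],0,1],
  [[-0.0105,0,0.025],0,1],
  [[-0.0105,0,0.025],0,1],
  [[0,0,0],0,1],
])

```text
clock: 11.42
tool_pos: [646.6, -15.7, 248.6]
eef_rot: [-1.173, 1.231, 1.173]
ft_force: [0.9, -0.3, -1.1]
grip_width: 17.7
```

```bash
python3 -c "
from h import *
goal(643.1,-4,254.5,87.2)
b2=snap('scene','s7')
cv2.imwrite('pics/c12.png',cv2.resize(b2[120:260,180:340],None,fx=4,fy=4,interpolation=cv2.INTER_NEAREST)[:600])
"
```

```text
t 11.43 pos [646.6 -15.7 248.6] yawz 87.21 tilt 0.06 F [ 0.9 -0.3 -1.1] w 17.7 j [ 0.23  0.41  0.09 -0.   -1.25 -0.27]
 turn rows(4deg) 0.0  shift/250 in current axes [-0.023  0.016  0.046]  in goal axes [-0.023  0.016  0.046]
```

View pics/c12.png

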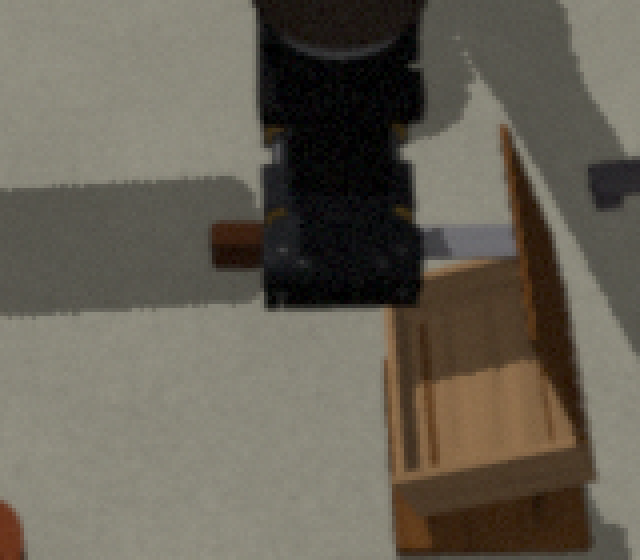

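step_arm([
  [[-0.008,0,0.024],0,1],
  [[-0.006,0,0.024],0,1],
  [[-0.004,0,0.024],0,1],
  [[-0.002,0,0.022],0,1],
  [[0,0,0],0,1],
])

```text
clock: 12.1
tool_pos: [647.6, 7.8, 253.3]
eef_rot: [-1.173, 1.231, 1.173]
ft_force: [-0.8, -0.2, -1.0]
grip_width: 17.4
```

```bash
python3 -c "
from h import *
goal(643.1,-4,254.5,87.2)
b2=snap('scene','s8')
cv2.imwrite('pics/c13.png',cv2.resize(b2[120:260,180:340],None,fx=4,fy=4,interpolation=cv2.INTER_NEAREST)[:600])
"
```

```text
t 12.1 pos [647.6   7.8 253.3] yawz 87.21 tilt 0.03 F [-0.8 -0.2 -1. ] w 17.4 j [ 0.26  0.41  0.1  -0.   -1.26 -0.31]
 turn rows(4deg) 0.0  shift/250 in current axes [-0.005  0.016 -0.048]  in goal axes [-0.005  0.016 -0.048]
```

View pics/c13.png

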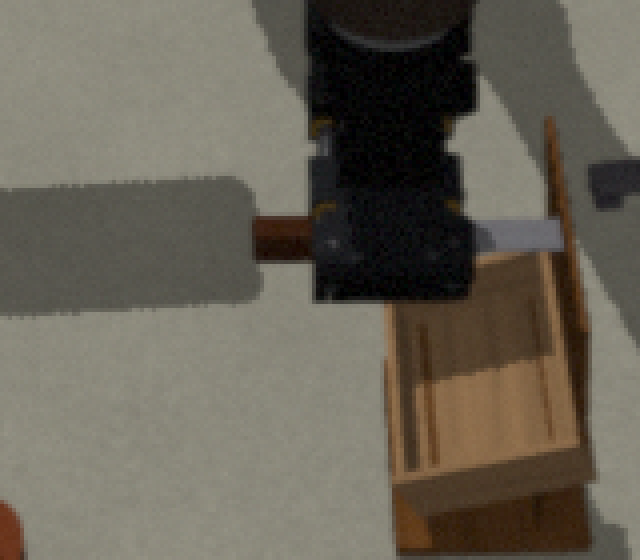

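step_arm([
  [[0,0,-0.1],0,1],
  [[0,0,-0.17],0,1],
  [[0,0,-0.18],0,1],
  [[0,0,-0.18],0,1],
  [[0.1,0.13,0],0,1],
])

```text
clock: 12.78
tool_pos: [609.0, -151.7, 229.0]
eef_rot: [-1.173, 1.231, 1.166]
ft_force: [0.4, 1.1, -2.0]
grip_width: 17.7
```

step_arm([
  [[0.13,0.13,0],0,1],
  [[0.13,0.13,0],0,1],
  [[0.13,0.13,0],0,1],
  [[0.13,0.13,0],0,1],
  [[0.13,0.13,0],0,1],
])

```text
clock: 13.4
tool_pos: [444.2, -140.6, 65.3]
eef_rot: [-1.173, 1.231, 1.172]
ft_force: [0.1, 0.3, -1.5]
grip_width: 18.2
```

```bash
python3 -c "
from h import *
goal(450,-150,15,87.2)
b2=snap('scene','s9');snap('top','t9')
b=cv2.imread('pics/s9.png');cv2.imwrite('pics/s9b.png',cv2.resize(b[90:330,90:390],None,fx=2.5,fy=2.5))
"
```

```text
t 13.4 pos [ 444.2 -140.6   65.3] yawz 87.16 tilt 0.09 F [ 0.1  0.3 -1.5] w 18.2 j [ 0.04  0.33 -0.59 -0.   -0.65 -0.09]
 turn rows(4deg) -0.01  shift/250 in current axes [ 0.201 -0.025 -0.037]  in goal axes [ 0.201 -0.025 -0.037]
```

View pics/s9b.png

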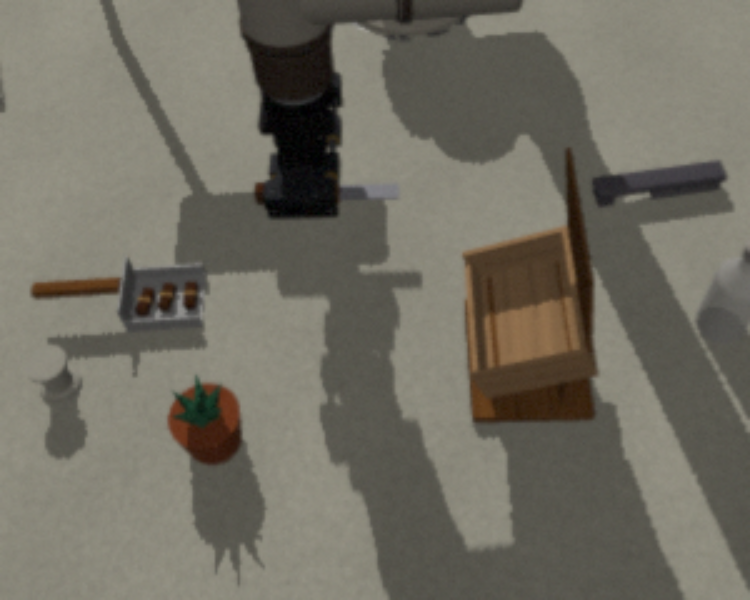

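step_arm([
  [[0.08,0,0],0,1],
  [[0.06,0,0],0,1],
  [[0.04,0,0],0,1],
  [[0.018,0,0],0,1],
  [[0,0,0],0,1],
])

```text
clock: 14.12
tool_pos: [445.3, -140.6, 16.4]
eef_rot: [-1.173, 1.232, 1.173]
ft_force: [-0.3, 0.2, -1.6]
grip_width: 17.6
```

step_arm([
  [[0,0,0],0,0.4],
  [[0,0,0],0,0.4],
  [[0,0,0],0,0.4],
  [[-0.04,0,0],0,0.4],
  [[-0.1,0,0],0,0.3],
])

```text
clock: 14.75
tool_pos: [444.2, -140.6, 51.4]
eef_rot: [-1.172, 1.234, 1.175]
ft_force: [0.3, -0.6, -0.5]
grip_width: 55.6
```

step_arm([
  [[-0.15,0,0],0,0.3],
  [[-0.15,0,0],0,0.3],
  [[-0.1,-0.08,-0.16],0,0.3],
  [[0,-0.08,-0.16],0,0.3],
  [[0,-0.08,-0.16],0,0.3],
])

```text
clock: 15.38
tool_pos: [499.6, -264.7, 152.9]
eef_rot: [-1.174, 1.231, 1.171]
ft_force: [0.7, 1.1, 0.7]
grip_width: 61.0
```

```bash
python3 -c "
from h import *
goal(547,-408,36,91)
b2=snap('scene','s10');b=snap('top','t10')
cv2.imwrite('pics/s10b.png',cv2.resize(b2[120:280,90:390],None,fx=2.5,fy=2.5))
cv2.imwrite('pics/c14.png',cv2.resize(b[160:290,240:400],None,fx=4,fy=4,interpolation=cv2.INTER_NEAREST))
"
```

```text
t 15.38 pos [ 499.6 -264.7  152.9] yawz 87.2 tilt 0.13 F [0.7 1.1 0.7] w 61.0 j [-0.2   0.35 -0.26 -0.   -0.96  0.15]
 turn rows(4deg) -0.95  shift/250 in current axes [ 0.468 -0.216 -0.563]  in goal axes [ 0.468 -0.18  -0.577]
```

View pics/s10b.png

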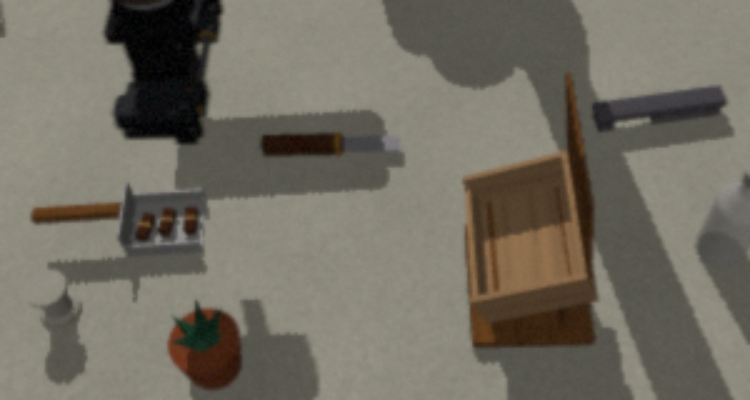

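View pics/c14.png

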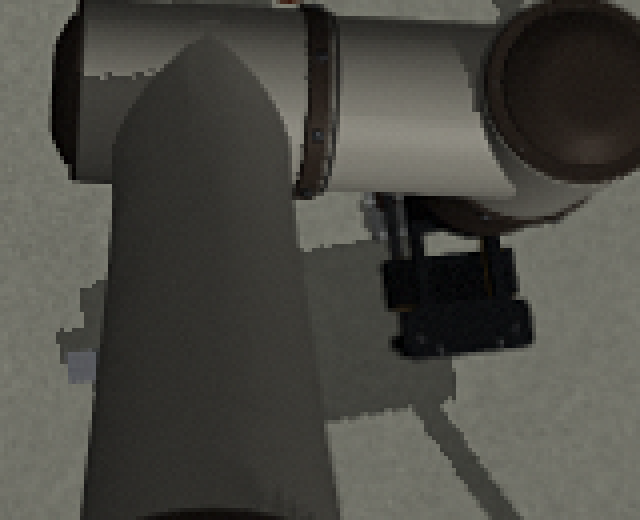

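step_arm([
  [[0,0,0],-0.85,0.3],
  [[0,-0.062,-0.173],0,0.3],
  [[0,-0.062,-0.173],0,0.3],
  [[0,-0.062,-0.173],0,0.3],
  [[0,0,0],0,0.3],
])

```text
clock: 16.1
tool_pos: [546.7, -394.5, 150.8]
eef_rot: [-1.214, 1.206, 1.215]
ft_force: [-0.1, 1.0, 0.1]
grip_width: 61.1
```

```bash
python3 -c "
from h import *
goal(547.3,-394,32,90.5)
b2=snap('scene','s11');b=snap('top','t11')
cv2.imwrite('pics/s11b.png',cv2.resize(b2[130:290,80:230],None,fx=4,fy=4)[:600])
print(onz('top',[(376,165)],45), onz('top',[(491/1.5625,230/1.5625)],60))
"
```

```text
t 16.1 pos [ 546.7 -394.5  150.8] yawz 90.41 tilt 0.02 F [-0.1  1.   0.1] w 61.1 j [-0.39  0.53  0.03  0.   -1.07  0.39]
 turn rows(4deg) -0.02  shift/250 in current axes [ 0.475 -0.002  0.002]  in goal axes [ 0.475 -0.002  0.002]
[[ 641.71758193 -421.31997142   45.        ]] [[ 717.28539446 -248.4001063    60.        ]]
```

View pics/s11b.png

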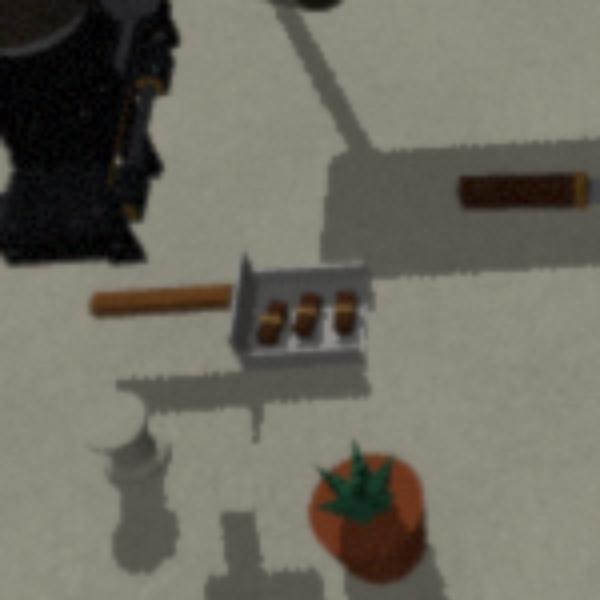

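step_arm([
  [[0.12,0,0],0,0.4],
  [[0.12,0,0],0,0.4],
  [[0.12,0,0],0,0.4],
  [[0.08,0,0],0,0.4],
  [[0.035,0,0],0,0.4],
])

```text
clock: 16.82
tool_pos: [546.0, -391.0, 31.9]
eef_rot: [-1.216, 1.204, 1.219]
ft_force: [0.7, -0.2, 0.7]
grip_width: 52.4
```

step_arm([
  [[0,0,0],0,0.5],
  [[0,0,0],0,1],
  [[0,0,0],0,1],
  [[0,0,0],0,1],
  [[0,0,0],0,1],
])

```text
clock: 17.45
tool_pos: [546.8, -392.9, 32.9]
eef_rot: [-1.217, 1.204, 1.216]
ft_force: [-0.6, -0.1, 0.7]
grip_width: 15.6
```

step_arm([
  [[0,0,0],0,1],
  [[0,0,0],0,1],
  [[-0.02,0,0],0,1],
  [[-0.04,0,0],0,1],
  [[-0.04,0,0],0,1],
])

```text
clock: 18.08
tool_pos: [546.8, -392.7, 58.1]
eef_rot: [-1.217, 1.204, 1.217]
ft_force: [-0.7, 0.4, -1.2]
grip_width: 15.4
```

```bash
python3 -c "
from h import *
goal(547.3,-394,32,90.5)
b2=snap('scene','s12');b=snap('top','t12')
cv2.imwrite('pics/s12b.png',cv2.resize(b2[130:290,80:230],None,fx=4,fy=4)[:600])
"
```

```text
t 18.07 pos [ 546.8 -392.7   58.1] yawz 90.57 tilt 0.0 F [-0.7  0.4 -1.2] w 15.4 j [-0.38  0.62 -0.07  0.   -0.88  0.39]
 turn rows(4deg) 0.02  shift/250 in current axes [ 0.104 -0.002 -0.005]  in goal axes [ 0.104 -0.002 -0.005]
```

View pics/s12b.png

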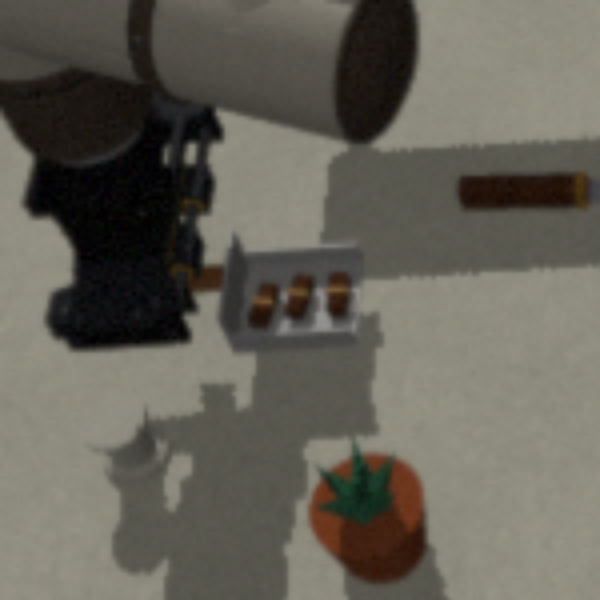

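step_arm([
  [[-0.04,0,0],0.5,1],
  [[-0.08,0,0],0.5,1],
  [[-0.1,0,0],0,1],
  [[-0.1,0,0],0,1],
  [[-0.06,0,0.04],0,1],
])

```text
clock: 18.8
tool_pos: [547.6, -383.0, 154.2]
eef_rot: [-1.165, 1.237, 1.162]
ft_force: [0.6, -0.3, -1.4]
grip_width: 15.8
```

step_arm([
  [[-0.03,-0.02,0.08],0,1],
  [[0,-0.04,0.12],0,1],
  [[0,-0.05,0.12],0,1],
  [[0,-0.05,0.12],0,1],
  [[0,-0.05,0.12],0,1],
])

```text
clock: 19.42
tool_pos: [608.1, -243.4, 159.1]
eef_rot: [-1.164, 1.238, 1.167]
ft_force: [0.2, 0.2, -2.2]
grip_width: 15.5
```

step_arm([
  [[0,-0.05,0.12],0,1],
  [[0,-0.04,0.12],0,1],
  [[0,-0.02,0.1],0,1],
  [[0,-0.01,0.06],0,1],
  [[0,0,0.03],0,1],
])

```text
clock: 20.05
tool_pos: [644.3, -139.2, 159.6]
eef_rot: [-1.165, 1.237, 1.167]
ft_force: [-1.3, -1.2, -0.9]
grip_width: 15.6
```

```bash
python3 -c "
from h import *
goal(648,-60,143,86.6)
b2=snap('scene','s13');b=snap('top','t13')
cv2.imwrite('pics/s13b.png',cv2.resize(b2[120:270,180:340],None,fx=4,fy=4)[:600])
cv2.imwrite('pics/t13b.png',cv2.resize(b[120:270,160:320],None,fx=4,fy=4)[:600])
"
```

```text
t 20.05 pos [ 644.3 -139.2  159.6] yawz 86.64 tilt 0.07 F [-1.3 -1.2 -0.9] w 15.6 j [ 0.03  0.5  -0.   -0.   -1.07 -0.09]
 turn rows(4deg) 0.01  shift/250 in current axes [0.066 0.004 0.317]  in goal axes [0.066 0.004 0.317]
```

View pics/s13b.png

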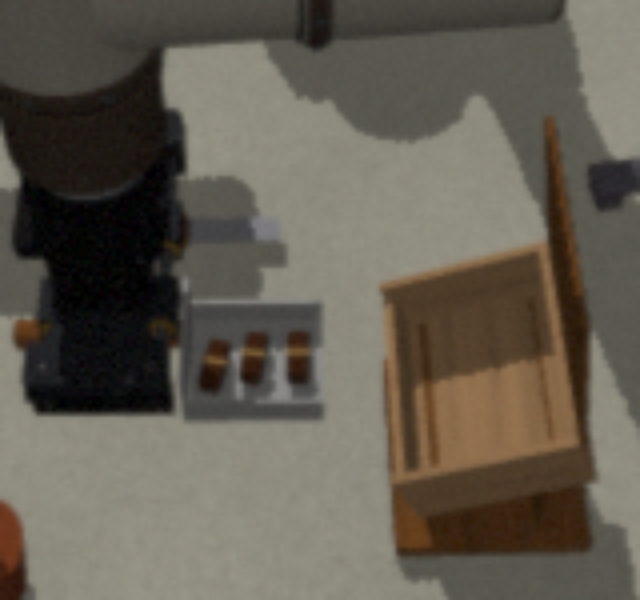

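View pics/t13b.png

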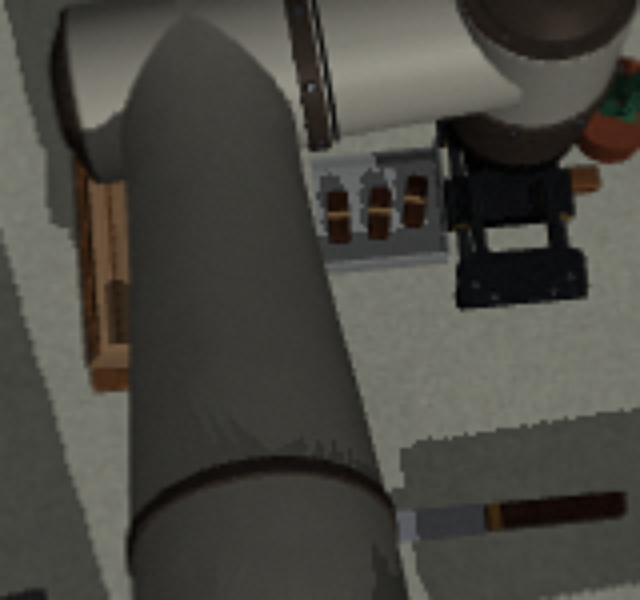

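```bash
python3 -c "
from h import *
np.set_printoptions(precision=1,suppress=True)
print(onz('scene',[(260,195.3),(260,223.3)],147.7))
print(onz('scene',[(180+185/4-.5,120+300/4-.5),(180+185/4-.5,120+418/4-.5)],147.7))
f=lambda x,y:(180+x/4-.5,120+y/4-.5)
print('rim back inner top corners z~146, front inner top z 100.6',onz('scene',[f(543,248),f(577,443)],146),onz('scene',[f(385,288),f(405,478)],98.4))
print('lid top corners z267',onz('scene',[f(551,118)],266))
"
```

```text
[[617.9 -20.  147.7]
 [698.2 -26.1 147.7]]
[[ 609.4 -105.1  147.7]
 [ 694.4 -106.6  147.7]]
rim back inner top corners z~146, front inner top z 100.6 [[583.8 124.7 146. ]
 [726.3 120.5 146. ]] [[574.1  25.9  98.4]
 [717.1  23.6  98.4]]
lid top corners z267 [[580.8 113.8 266. ]]
```

step_arm([
  [[0.01,0,0.03],0,1],
  [[0.02,0,0.07],0,1],
  [[0.015,0,0.1],0,1],
  [[0.013,0,0.1],0,1],
  [[0,0,0.1],0,1],
])

```text
clock: 20.78
tool_pos: [650.0, -39.5, 144.7]
eef_rot: [-1.164, 1.238, 1.166]
ft_force: [-0.7, -0.0, -1.3]
grip_width: 15.4
```

step_arm([
  [[0,0,0.07],0,1],
  [[0,0,0.04],0,1],
  [[0,0,0.02],0,1],
  [[0,0,0],0,1],
])

```text
clock: 21.28
tool_pos: [652.4, -8.5, 145.6]
eef_rot: [-1.165, 1.237, 1.165]
ft_force: [0.2, 0.3, -1.8]
grip_width: 15.8
```

```bash
python3 -c "
from h import *
goal(648,4,143,86.6)
b2=snap('scene','s14')
cv2.imwrite('pics/s14b.png',cv2.resize(b2[120:270,180:340],None,fx=4,fy=4)[:600])
"
```

```text
t 21.27 pos [652.4  -8.5 145.6] yawz 86.56 tilt 0.01 F [ 0.2  0.3 -1.8] w 15.8 j [ 0.23  0.5  -0.04  0.   -1.03 -0.29]
 turn rows(4deg) -0.01  shift/250 in current axes [0.01  0.021 0.049]  in goal axes [0.01  0.021 0.049]
```

View pics/s14b.png

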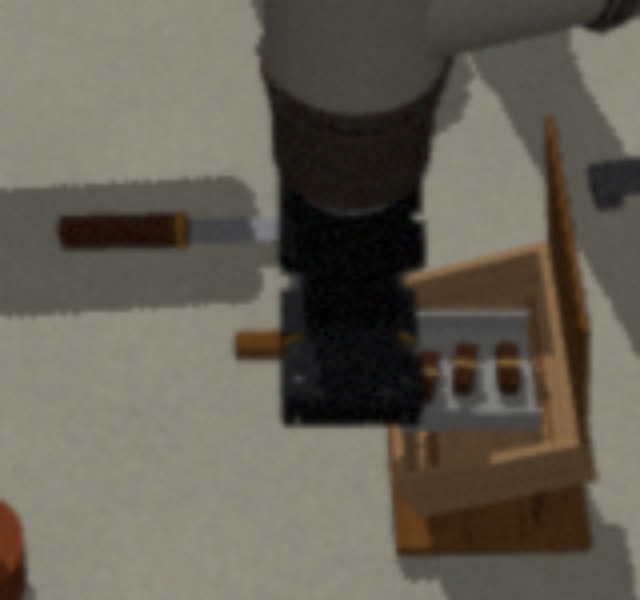

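step_arm([
  [[0.01,0,0.02],0,1],
  [[0,0,0.02],0,1],
  [[0,0,0.016],0,1],
  [[0,0,0.016],0,1],
  [[0,0,0],0,1],
])

```text
clock: 21.95
tool_pos: [653.2, 9.0, 142.9]
eef_rot: [-1.166, 1.238, 1.165]
ft_force: [0.2, -3.5, -2.2]
grip_width: 15.8
```

```bash
python3 -c "
from h import *
goal(648,4,143,86.6)
b2=snap('scene','s15')
cv2.imwrite('pics/s15b.png',cv2.resize(b2[150:270,240:340],None,fx=6,fy=6)[:600])
"
```

```text
t 21.95 pos [653.2   9.  142.9] yawz 86.59 tilt 0.09 F [ 0.2 -3.5 -2.2] w 15.8 j [ 0.26  0.5  -0.04  0.   -1.03 -0.32]
 turn rows(4deg) -0.0  shift/250 in current axes [-0.     0.02  -0.021]  in goal axes [-0.     0.02  -0.021]
```

View pics/s15b.png

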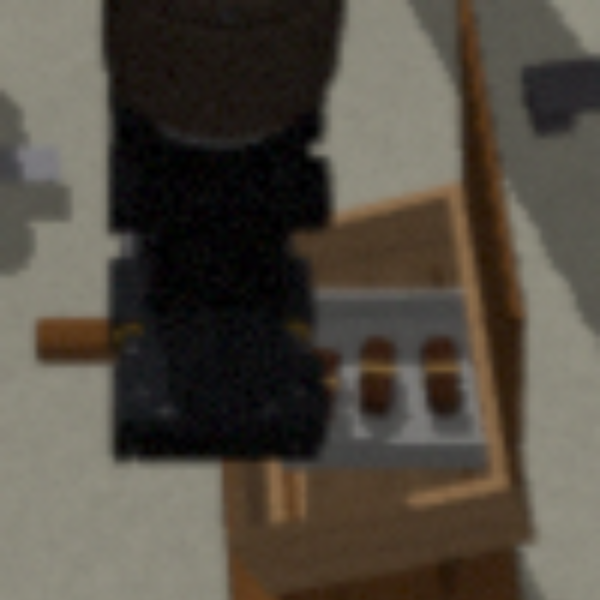

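step_arm([
  [[-0.028,0,0.01],0,1],
  [[-0.028,0,0.01],0,1],
  [[-0.028,0,0.01],0,1],
  [[0,0,0],0,1],
])

```text
clock: 22.5
tool_pos: [654.5, 17.8, 165.2]
eef_rot: [-1.166, 1.234, 1.164]
ft_force: [0.1, -2.2, -1.7]
grip_width: 15.7
```

```bash
python3 -c "
from h import *
goal(648,4,143,86.6)
b2=snap('scene','s16')
cv2.imwrite('pics/s16b.png',cv2.resize(b2[150:270,240:340],None,fx=6,fy=6)[:600])
"
```

```text
t 22.5 pos [654.5  17.8 165.2] yawz 86.6 tilt 0.14 F [ 0.1 -2.2 -1.7] w 15.7 j [ 0.27  0.48 -0.01 -0.   -1.07 -0.33]
 turn rows(4deg) -0.0  shift/250 in current axes [ 0.089  0.023 -0.057]  in goal axes [ 0.089  0.023 -0.056]
```

View pics/s16b.png

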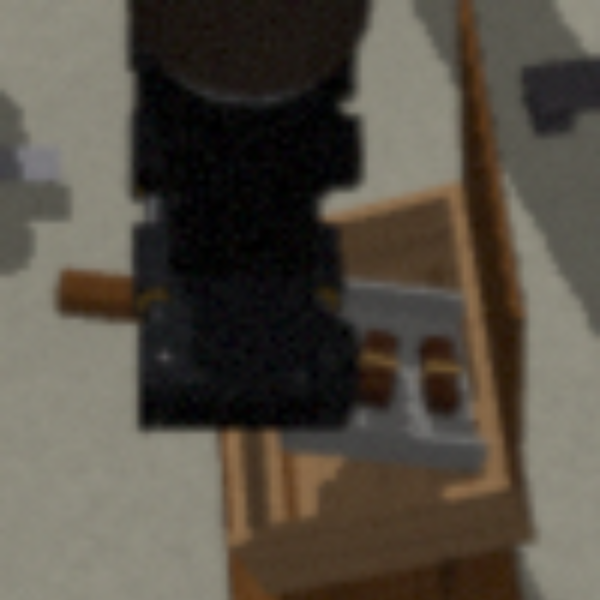

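step_arm([
  [[-0.027,0,0.013],0,1],
  [[-0.027,0,0.014],0,1],
  [[-0.026,0,0.016],0,1],
  [[-0.025,0,0.018],0,1],
  [[-0.024,0,0.019],0,1],
])

```text
clock: 23.18
tool_pos: [655.1, 37.5, 196.7]
eef_rot: [-1.165, 1.237, 1.165]
ft_force: [-1.4, -1.7, -2.3]
grip_width: 15.9
```

```bash
python3 -c "
from h import *
goal(648,4,143,86.6)
b2=snap('scene','s17')
cv2.imwrite('pics/s17b.png',cv2.resize(b2[150:270,240:340],None,fx=6,fy=6)[:600])
"
```

```text
t 23.18 pos [655.1  37.5 196.7] yawz 86.57 tilt 0.01 F [-1.4 -1.7 -2.3] w 15.9 j [ 0.3   0.46  0.04 -0.   -1.15 -0.36]
 turn rows(4deg) -0.01  shift/250 in current axes [ 0.215  0.02  -0.135]  in goal axes [ 0.215  0.021 -0.135]
```

View pics/s17b.png

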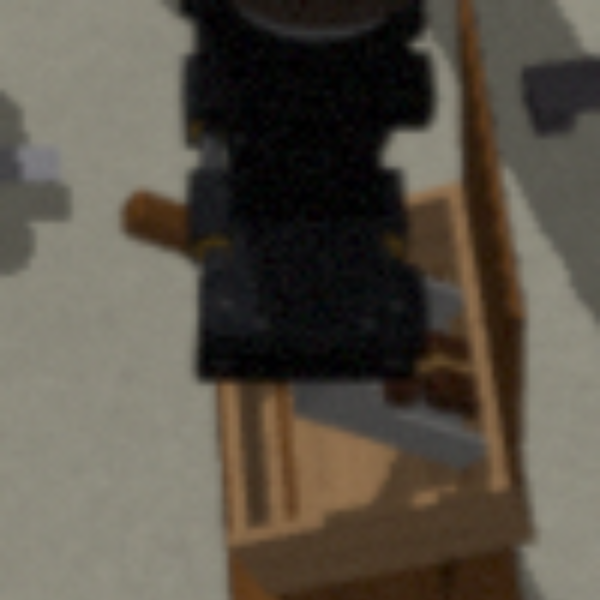

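step_arm([
  [[-0.023,0,0.02],0,1],
  [[-0.022,0,0.02],0,1],
  [[-0.021,0,0.021],0,1],
  [[0,0,0],0,1],
  [[0,0,0],0,1],
])

```text
clock: 23.85
tool_pos: [656.2, 52.5, 213.0]
eef_rot: [-1.165, 1.236, 1.165]
ft_force: [-0.7, -0.7, -1.0]
grip_width: 15.6
```

```bash
python3 -c "
from h import *
goal(648,4,143,86.6)
b2=snap('scene','s18')
cv2.imwrite('pics/s18b.png',cv2.resize(b2[150:270,240:340],None,fx=6,fy=6)[:600])
"
```

```text
t 23.85 pos [656.2  52.5 213. ] yawz 86.57 tilt 0.05 F [-0.7 -0.7 -1. ] w 15.6 j [ 0.32  0.45  0.07 -0.   -1.18 -0.38]
 turn rows(4deg) -0.01  shift/250 in current axes [ 0.28   0.021 -0.196]  in goal axes [ 0.28   0.021 -0.196]
```

View pics/s18b.png

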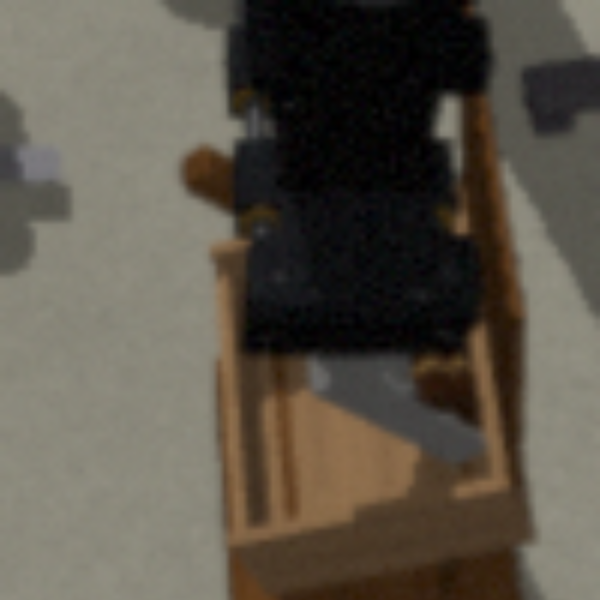

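step_arm([
  [[0,0,-0.03],0,1],
  [[0,0,-0.06],0,1],
  [[0,0,-0.06],0,1],
  [[0,0,-0.03],0,1],
  [[0,0,0],0,1],
])

```text
clock: 24.52
tool_pos: [653.3, 6.4, 212.9]
eef_rot: [-1.164, 1.237, 1.164]
ft_force: [0.2, 0.5, -0.9]
grip_width: 16.0
```

```bash
python3 -c "
from h import *
goal(648,4,143,86.6)
b2=snap('scene','s19');snap('top','t19')
cv2.imwrite('pics/s19b.png',cv2.resize(b2[150:270,220:340],None,fx=5,fy=5)[:600])
"
```

```text
t 24.52 pos [653.3   6.4 212.9] yawz 86.49 tilt 0.01 F [ 0.2  0.5 -0.9] w 16.0 j [ 0.26  0.45  0.05 -0.   -1.18 -0.32]
 turn rows(4deg) -0.03  shift/250 in current axes [ 0.28   0.021 -0.011]  in goal axes [ 0.28   0.021 -0.011]
```

View pics/s19b.png

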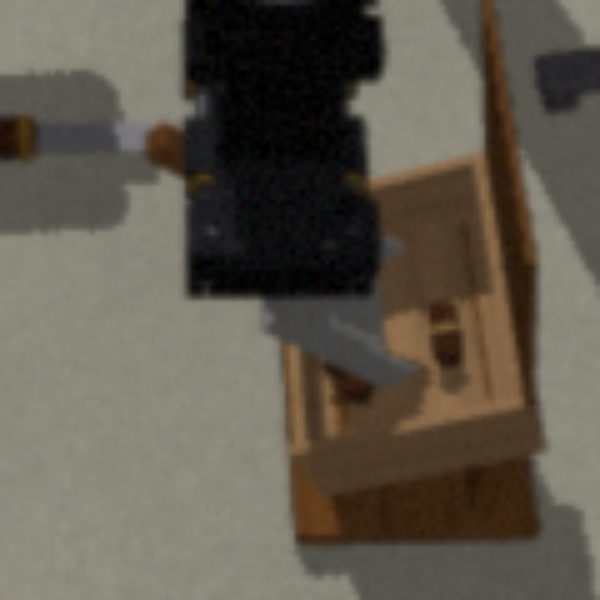

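step_arm([
  [[-0.05,0,0],0,1],
  [[-0.1,0,0],0,1],
  [[-0.1,0,0],0,1],
  [[-0.05,0,0],0,1],
  [[0,0,0],0,1],
])

```text
clock: 25.25
tool_pos: [653.7, 7.8, 289.1]
eef_rot: [-1.166, 1.234, 1.164]
ft_force: [-0.1, 0.4, -2.2]
grip_width: 15.7
```

```bash
python3 -c "
from h import *
goal(648,4,143,86.6)
b2=snap('scene','s20');b=snap('top','t20')
cv2.imwrite('pics/s20b.png',cv2.resize(b2[120:270,200:340],None,fx=4,fy=4)[:600])
cv2.imwrite('pics/t20b.png',cv2.resize(b[120:270,160:320],None,fx=4,fy=4)[:600])
"
```

```text
t 25.25 pos [653.7   7.8 289.1] yawz 86.6 tilt 0.14 F [-0.1  0.4 -2.2] w 15.7 j [ 0.26  0.4   0.18 -0.   -1.34 -0.32]
 turn rows(4deg) -0.0  shift/250 in current axes [ 0.584  0.023 -0.017]  in goal axes [ 0.584  0.022 -0.016]
```

View pics/s20b.png

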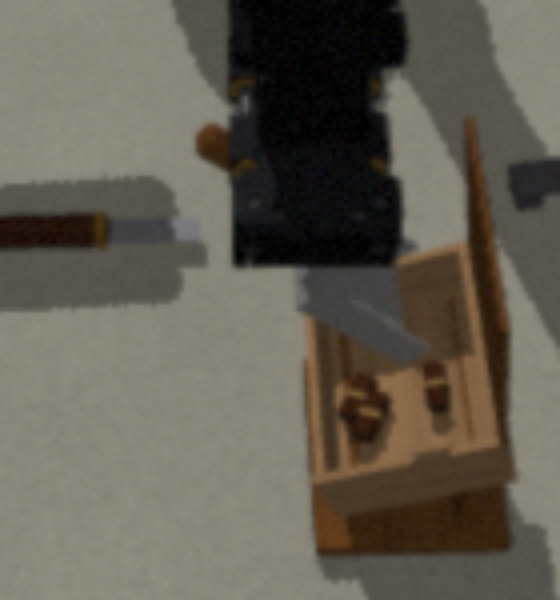

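View pics/t20b.png

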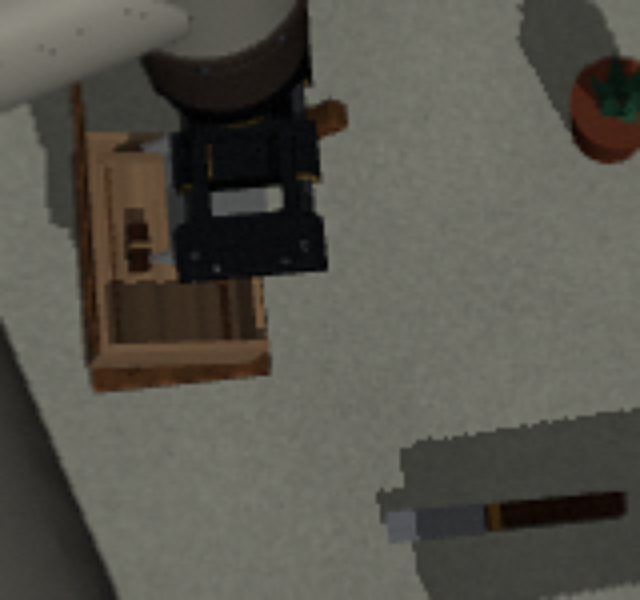

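step_arm([
  [[0,0.01,-0.08],0,1],
  [[0,0.02,-0.15],0,1],
  [[0.04,0.03,-0.17],0,1],
  [[0.08,0.035,-0.17],0,1],
  [[0.08,0.035,-0.17],0,1],
])

```text
clock: 25.98
tool_pos: [608.6, -177.5, 236.5]
eef_rot: [-1.164, 1.238, 1.166]
ft_force: [0.5, 0.0, -1.6]
grip_width: 15.9
```

step_arm([
  [[0.08,0.035,-0.17],0,1],
  [[0.08,0.035,-0.17],0,1],
  [[0.08,0.035,-0.17],0,1],
  [[0.08,0.035,-0.17],0,1],
  [[0.08,0.03,-0.1],0,1],
])

```text
clock: 26.6
tool_pos: [553.8, -370.1, 136.1]
eef_rot: [-1.162, 1.239, 1.165]
ft_force: [-0.4, -0.2, -0.9]
grip_width: 15.6
```

```bash
python3 -c "
from h import *
goal(550,-380,105,86.6)
b2=snap('scene','s21');b=snap('top','t21')
cv2.imwrite('pics/s21b.png',cv2.resize(b2[110:310,60:340],None,fx=2.85,fy=2.85)[:600])
"
```

```text
t 26.6 pos [ 553.8 -370.1  136.1] yawz 86.44 tilt 0.11 F [-0.4 -0.2 -0.9] w 15.6 j [-0.35  0.53 -0.01  0.   -1.03  0.28]
 turn rows(4deg) -0.04  shift/250 in current axes [ 0.124  0.012 -0.041]  in goal axes [ 0.124  0.013 -0.041]
```

View pics/s21b.png

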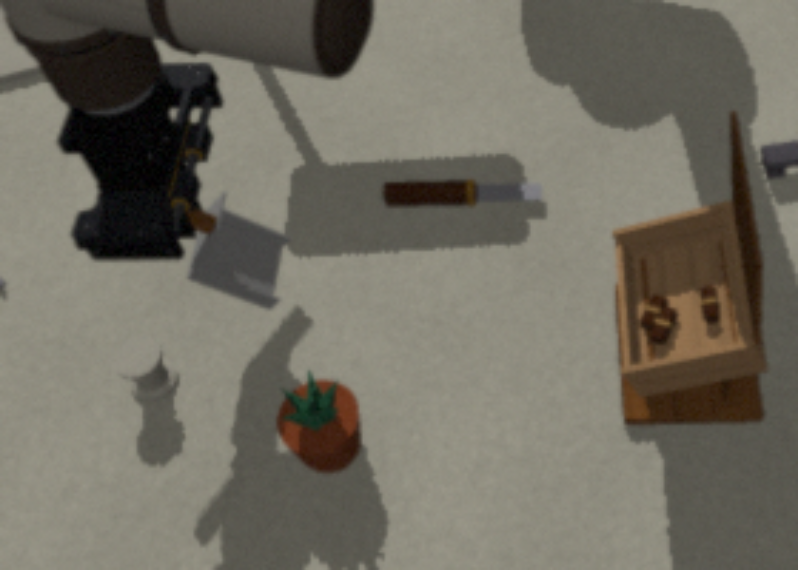

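step_arm([
  [[0.06,0,0],0,1],
  [[0.05,0,0],0,1],
  [[0.026,0,0],0,1],
  [[0.027,0,-0.034],0,1],
  [[0.027,0,-0.034],0,1],
])

```text
clock: 27.32
tool_pos: [555.4, -384.7, 90.8]
eef_rot: [-1.167, 1.236, 1.165]
ft_force: [0.3, 0.8, 1.8]
grip_width: 15.5
```

step_arm([
  [[0.033,0,-0.03],0,1],
  [[0.033,0,-0.03],0,1],
  [[0,0,0],0,1],
])

```text
clock: 27.7
tool_pos: [553.8, -400.7, 73.4]
eef_rot: [-1.165, 1.237, 1.163]
ft_force: [-1.3, -2.3, 2.3]
grip_width: 15.5
```

```bash
python3 -c "
from h import *
goal(550,-420,35,86.6)
b2=snap('scene','s22');b=snap('top','t22')
cv2.imwrite('pics/s22b.png',cv2.resize(b2[130:250,80:230],None,fx=5,fy=5)[:600])
"
```

```text
t 27.7 pos [ 553.8 -400.7   73.4] yawz 86.49 tilt 0.05 F [-1.3 -2.3  2.3] w 15.5 j [-0.39  0.62 -0.03  0.   -0.93  0.33]
 turn rows(4deg) -0.03  shift/250 in current axes [ 0.154  0.011 -0.078]  in goal axes [ 0.154  0.011 -0.078]
```

View pics/s22b.png

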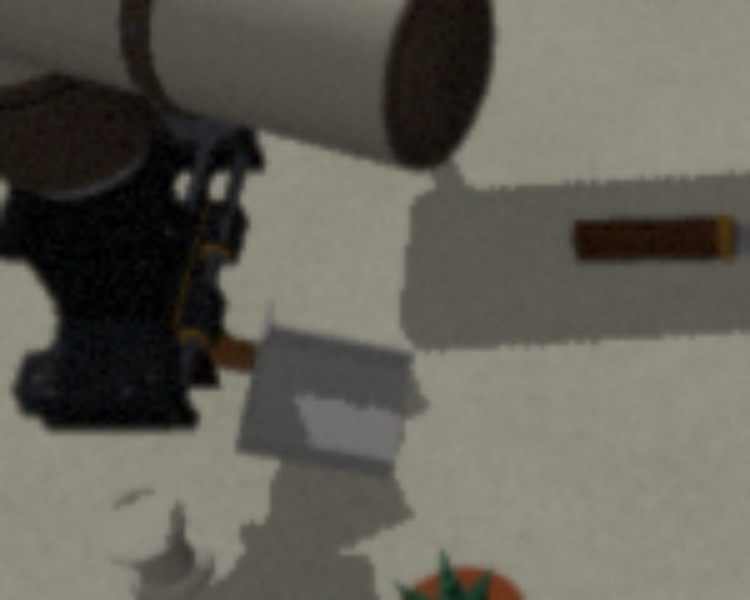

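step_arm([
  [[0.038,0,-0.024],0,1],
  [[0.038,0,-0.022],0,1],
  [[0.041,0,-0.017],0,1],
  [[0.038,0,-0.012],0,1],
  [[0,0,0],0,1],
])

```text
clock: 28.42
tool_pos: [552.2, -417.7, 33.6]
eef_rot: [-1.163, 1.237, 1.167]
ft_force: [0.1, 0.2, -1.2]
grip_width: 15.3
```

```bash
python3 -c "
from h import *
goal(550,-420,33,86.6)
b2=snap('scene','s23');b=snap('top','t23')
cv2.imwrite('pics/s23b.png',cv2.resize(b2[130:250,80:230],None,fx=5,fy=5)[:600])
"
```

```text
t 28.43 pos [ 552.2 -417.7   33.6] yawz 86.54 tilt 0.13 F [ 0.1  0.2 -1.2] w 15.3 j [-0.42  0.67 -0.03 -0.   -0.87  0.36]
 turn rows(4deg) -0.01  shift/250 in current axes [ 0.002  0.008 -0.01 ]  in goal axes [ 0.002  0.008 -0.01 ]
```

View pics/s23b.png

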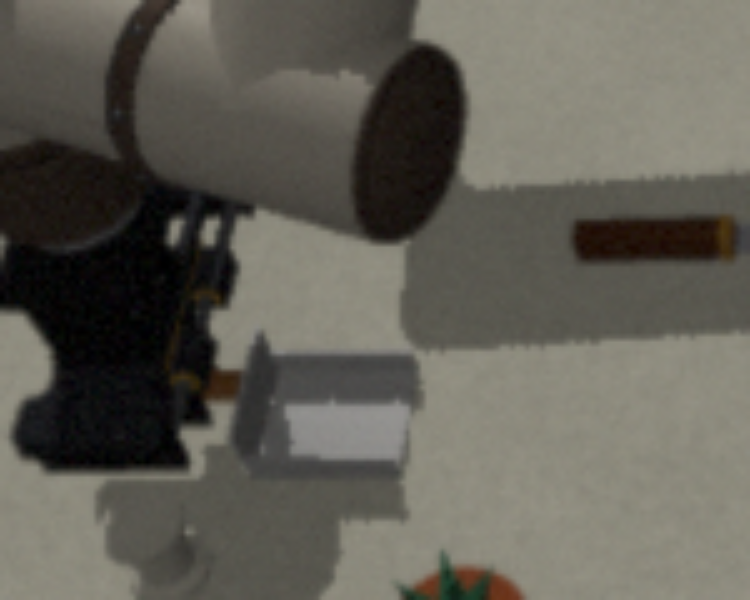

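step_arm([
  [[0,0,0],0,0.5],
  [[0,0,0],0,0.5],
  [[0,0,0],0,0.5],
  [[0,0,0],0,0.5],
  [[-0.04,0,0],0,0.5],
])

```text
clock: 29.15
tool_pos: [552.1, -417.8, 44.5]
eef_rot: [-1.163, 1.238, 1.167]
ft_force: [0.4, -0.0, 0.0]
grip_width: 42.8
```

step_arm([
  [[-0.1,0,0],0,0.5],
  [[-0.2,0,0],0,0.5],
  [[-0.2,0,0],0,0.5],
  [[-0.1,0.1,-0.1],0,0.5],
  [[0,0.1,-0.15],0,0.5],
])

```text
clock: 29.78
tool_pos: [500.3, -478.3, 200.0]
eef_rot: [-1.173, 1.234, 1.16]
ft_force: [0.4, -0.2, 0.0]
grip_width: 43.4
```

step_arm([
  [[0,0.1,-0.15],0,0.5],
  [[0,0,0],0,0.5],
  [[0,0,0],0,0.5],
])

```text
clock: 30.15
tool_pos: [471.9, -513.5, 195.6]
eef_rot: [-1.165, 1.237, 1.164]
ft_force: [0.8, -0.3, 0.1]
grip_width: 43.6
```

```bash
python3 -c "
from h import *
goal(550,-420,33,86.6)
b2=snap('scene','s24');b=snap('top','t24')
cv2.imwrite('pics/s24b.png',cv2.resize(b2[110:310,60:340],None,fx=2.85,fy=2.85)[:600])
cv2.imwrite('pics/t24b.png',cv2.resize(b[100:290,100:400],None,fx=2.6,fy=2.6)[:600])
cv2.imwrite('pics/c24.png',cv2.resize(b2[160:260,260:340],None,fx=6,fy=6)[:600])
"
```

```text
t 30.15 pos [ 471.9 -513.5  195.6] yawz 86.55 tilt 0.03 F [ 0.8 -0.3  0.1] w 43.6 j [-0.6   0.53  0.15 -0.   -1.19  0.54]
 turn rows(4deg) -0.01  shift/250 in current axes [ 0.65  -0.289  0.392]  in goal axes [ 0.65  -0.29   0.392]
```

View pics/s24b.png

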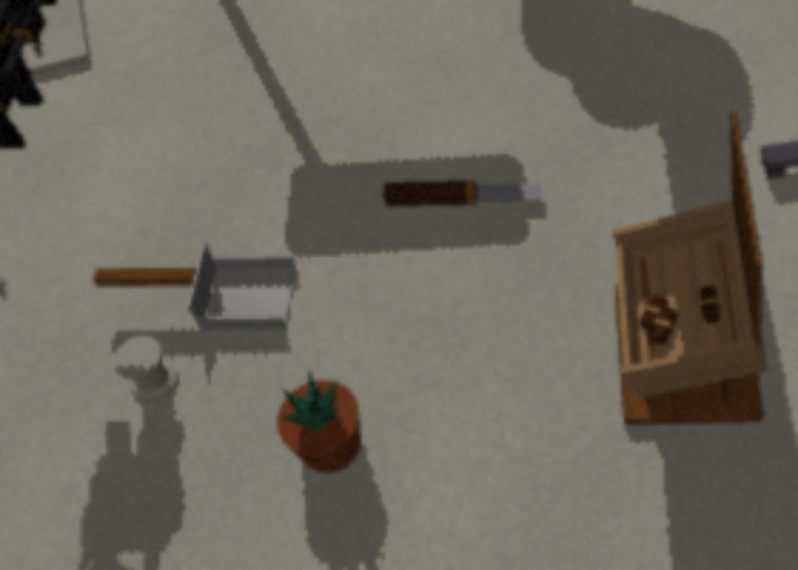

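View pics/t24b.png

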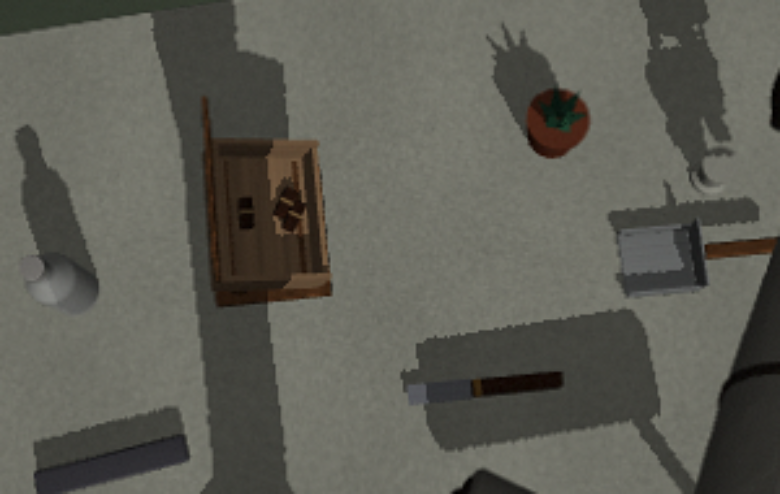

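View pics/c24.png

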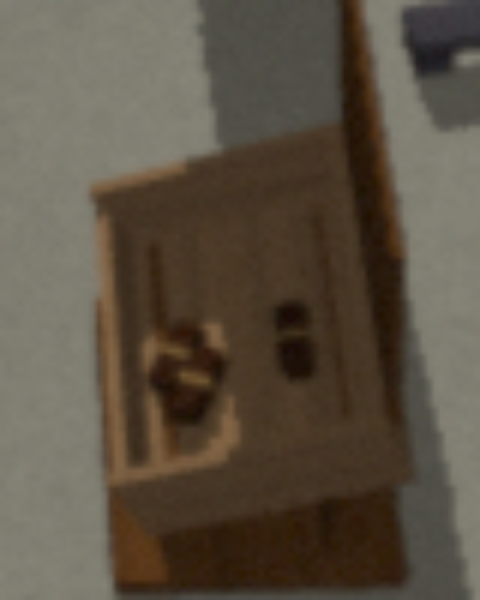

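```bash
python3 -c "
from h import *
print(monitor.state()['qvel'].round(3)); print(ctrl.sign_off())"
```

```text
[ 0.008 -0.001 -0.     0.001  0.     0.002]
the job is handed in; nothing more can be done
None
```

I opened the lid with the knife, tipped all three toggles into the box, put both tools back on the bench, and handed the job in at about 30 s on the robot's clock. The hand-in reports no verdict, so this rests on my last pictures and force readings.

**Lid and knife:** I put the blade tip under the lid's low edge and lifted. I then pushed the lid round with the blade to roughly 1.8 rad, worked out from where the tip ended up. The knife was laid flat on the bench and let go, and the lid has stood by itself since.

**Scoop:** The tool can only turn about its own axis, so I tipped the scoop by pressing its front against the inside of the box's back wall. That made it swing nose-down in the grip to about 40 degrees. The toggles came out as I drew it back. I levelled the scoop again against the bench and released it at about its old place.

**Last checks:**
- **Toggles:** All three are in the box. Two lie crossed near the front wall, by eye well below the rim. They look the same across pictures about 3.5 s apart, so I take them to be at rest.
- **Lid, knife and scoop:** The lid is upright, the knife flat, and the scoop empty and level.
- **Bystanders:** The brush, bottle, reel and pot look unmoved in the pictures. I did not measure them against their starting positions.
- **Robot:** The arm is clear of everything, and the wrist force is under 1 N.

No check failed. The two cameras and the arm's own position agreed to about 2–6 mm, the larger gaps on the scoop's edge.

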